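# Lock the napkin dispenser's cover with its flat key

### The arm

A 6-joint arm with a two-finger parallel gripper is mounted at the origin on a cart in front of the work surface, level with it; the furniture and walls round the work are solid. World frame = base frame: x ahead of the robot, y to its left, z up, the work surface at z = 0. Lengths are in m, angles in degrees, forces in N, time in s.
With the tool pointing down it reaches from about 0.3 to 0.775 m from the base axis. Payload 14.6 kg.
Tool frame: the origin (TCP) lies midway between the tips of the shut fingers; the grasp point (between the pads) lies 19 mm behind it (grasp_offset is the distance from the TCP to the grasp point, in m); z points along the fingers, y is the line along which they close (so a half turn about z gives the same grasp; the last joint's range is limited). The gripper opens to 85 mm and grips with 20 to 120 N. Pads are 22 mm wide; open, the fingers measure 114 mm over their backs; the gripper's body (76 mm by 85 mm) begins 54 mm behind the grasp point. The pads swing forward as they close: fully open they stand 13 mm farther back than shut.
Start: joints at [68.95, 17.183, 87.147, -0, 75.671, -3.816], TCP at [0.163, 0.525, 0.231] pointing down, gripper open.
Joint ranges: [-173.82, 173.82], [-45.26, 126.66], [13.44, 144.39], [-59.66, 239.66], [0, 175.72], [-146.38, 146.38]. Speed limits (degrees/s): [127.2, 127.2, 147.25, 180, 180, 180].

### API

Orientations are given as a 3x3 rotation matrix whose columns are the frame's x, y, z axes.
In Python, from workcell import * gives the robot as it stands.
- The arm moves only by the tool apply_moves, never from a script. Its argument "rows" is a list of rows, each a list of 4 numbers: the shift along the tool's x, y, z in cm, then the turn about the tool's z in degrees. In form: [[x, y, z, twist], ...]. A call has 1 to 10 rows; each row is the pose to reach, as a shift and turn from the pose commanded when the call began, along the tool's axes at that moment; what a row does not reach only later rows make up. A row lasts 1/12 s, in which the tool goes at most 41.7 mm and 7.16 degrees, less where a joint would pass 70% of its speed; a pose out of reach is approached as far as the arm can. A call with a gripper value outside its range is refused whole. "claw" is the opening, from 0 (shut) to 1 (fully open), set as the call begins (left out, the last holds). The fingers move at their own pace and stop on an object; "squeeze" is the grip in N (left out, the last holds). Time passes only in rows, so rows that repeat a pose let the fingers close. It gives the time, the measured TCP pose, the force, the opening and the grip force at its end, in the units of the state.
- get_obs(): the state, without advancing time (a new reading comes with each control period).
- camera(name): name is "side" or "top"; returns a dict with "img" (480x640x3 uint8, blue, green, red), "mtx" (3x3 intrinsics, pixels), "k1" (the pictures are not rectified: a ray, as slopes to the right and down, at radius r is drawn at 1 + k1 r^2 times it, then the intrinsics apply), "world_from_camera" (4x4, takes a point from camera to world coordinates). Camera axes: x right, y down, z forward; pixel columns grow to the right and rows downward; lengths in m; the calibration is good to about 2 mm. A picture is of the moment at which its call begins. There is no depth.
- finish_job(): hands the job in; it is judged then, once.
The state is a dict: "t": time; "qpos": joint angles; "qd": joint speeds; "joint_efforts": joint torques, N m; "eef_pos": TCP position; "tool_rot": TCP orientation; "ft_force": force on the tool from outside, world axes, zero at the start; "torque": the same for the moment, N m; "width": opening from 0.0 (shut) to 1.0 (fully open); "grasp_force": force on a finger pad.
Only numpy, scipy, OpenCV 4.12 (cv2) and the standard library are available. Lean on these libraries where they do the work, as an engineer would, in place of code of your own. Each camera call takes 0.05 s, during which the arm holds its last target. There are 200 camera calls.

### The job

The sloping cover of the steel napkin dispenser is still unlocked. Take the flat-bladed key from its wooden stand, put the blade squarely into the slot of the cam lock on the cover and turn it clockwise, about a quarter turn, until it is fully home with the slot in line with the two dark index marks; then put the key back upright in its stand and let go. Turn the lock with the key only, without the gripper touching the dispenser, and leave everything else on the counter standing where it is.

Things in the scene. Friction and masses are not known exactly. Their poses are not given: they have to be found in the camera images.
- dispenser: Steel wedge-shaped napkin dispenser, fixed, 160 x 160 mm in plan, left or right of the robot's centre line, yawed up to 0.25 rad. Origin: centre of its underside; z up, x from its low front (about 60 mm) to its high back (172 mm). Its flat top cover slopes 35 degrees, rising to +x; outward normal (-sin 35, 0, cos 35). The cam lock is in its middle, a dark index mark up- and down-slope of it.
- lock_axis (a point): Fixed point of the dispenser on the lock's turning axis, level with the lock's outer face (18 mm off the cover). Axes as dispenser.
- lock_slot (a point): Same point, turning with the lock: z outward along the lock's axis (35 degrees from vertical, leaning to the dispenser's front), y along the slot, x across it. The lock is a steel disc 64 mm across and 18 mm high; the slot crosses it, open at both ends, 9 mm wide, 14 mm deep, its mouth bevelled to 15 mm wide over the top 3.5 mm.
- cam_lock (a joint): Lock angle, rad: 0 = slot level across the cover (along the dispenser's y); grows clockwise as seen looking at the cover; 1.571 = hard stop, fully home, slot up and down the slope. Starts at 0 to 0.3; stiff (0.12 N m friction), stays where left. A blade in the slot has about 8 degrees of play either way, so turn the blade that much past the wanted slot angle.
- key: Flat-bladed key, 96 mm long, 0.15 kg. Origin: middle of the blade's tip; z towards the handle, x along the blade's width, y through its thickness. Steel blade 36 (x) by 4 (y) mm, z = 0 to 28; guard plate 60 by 44 mm, z = 28 to 34; black handle 36 (x) by 24 (y) mm, z = 34 to 96: grip it across its 24 mm. Alike after a half turn about z.
- stand: Fixed wooden block 100 (x) by 80 (y) mm, 45 mm high, on the other side from the dispenser, yawed up to 0.5 rad. Origin: centre of its underside, z up. Slot in its top 45 (x) by 15 (y) mm, 34 mm deep, edges bevelled 3 mm more. The key stands upright in it, blade down, guard plate on the block's top, its tip 17 mm above this origin.
- stand_hole0 (a point): Centre of the mouth of the stand's slot, on its top face. Axes as stand.
- salt_shaker: Shaker with white filling, 44 mm across, 90 mm high, behind the stand: a bystander. Origin: centre of its underside, z up.
- sugar_shaker: Shaker with darker filling, 44 mm across, 90 mm high, between the dispenser and the stand: a bystander. Origin: centre of its underside, z up.
- tumbler: Clear tumbler, 80 mm across, 91 mm high, in the middle near the counter's front: a bystander. Origin: centre of its underside, z up.
- tumbler_b: Clear tumbler, 81 mm across, 91 mm high, at the right rear: a bystander. Origin: centre of its underside, z up.
- syrup_jug: Syrup pourer with black handle, 73 x 95 mm, 131 mm high, at the left rear, right of the sink: a bystander. Origin: near the centre of its underside, z up.
Mind the look-alikes: they are no part of the job. Leave any blue look-alike of the key alone.

How it is judged (in metres and radians):
On the way, in this order (a step that is already met when the one before it is completed fails the run):
1. the key's blade is squarely in the lock's slot, at least 7 mm deep, the lock not yet turned far (z of key in the frame of lock_slot below -0.007 m and x of key in the frame of lock_slot between -0.006 and 0.006 m and y of key in the frame of lock_slot between -0.016 and 0.016 m and angle between the z axis of key and the z axis of lock_slot, either way round below 0.2 rad and value of joint cam_lock below 0.8 rad), for 0.1 s.
2. the lock is turned home with the blade still in its slot (value of joint cam_lock above 1.48 rad and z of key in the frame of lock_slot below -0.003 m and x of key in the frame of lock_slot between -0.008 and 0.008 m and y of key in the frame of lock_slot between -0.02 and 0.02 m), for 0.1 s.
At the end, for the whole second after the job is handed in: The cam lock is home (within 0.09 rad of its stop at 1.571) and the key stands upright (within 0.1 rad) at rest in its stand, blade down in the slot (tip within 12 mm of the slot's centre line and 24 to 32 mm below the stand's top, guard resting on the block), released (value of joint cam_lock above 1.48 rad and horizontal distance between key and stand_hole0 below 0.012 m and z of key in the frame of stand_hole0 between -0.032 and -0.024 m and angle between key's own z axis and vertical below 0.1 rad and linear speed of key below 0.02 m/s); the robot touches nothing.
It fails at once if the gripper or arm presses on the dispenser or its lock (more than 3 N) (contact force between any of the fingers, the arm and dispenser above 3 N).
It fails at once if a bystander is pushed more than 30 mm away or tipped over (distance of any of salt_shaker, sugar_shaker, tumbler, tumbler_b, syrup_jug from where it was at the start of the episode above 0.03 m or angle between any of salt_shaker, sugar_shaker, tumbler, tumbler_b, syrup_jug's own z axis and vertical above 0.5 rad).
It also fails if it takes over 58 s, if anything falls off the work surface, if the arm or the gripper's body presses on something with over 40 N, if the wrist force passes 120 N, or if a joint passes its speed limit or range.

## Working session

There is one attempt and no reset: what is moved stays moved. The work goes in short steps, Python scripts to look and compute and a tool call to move; the robot and the scene stay as the last step left them, time stands still between calls to the robot, and variables do not carry over. Pictures are saved under pics/ and viewed, at most 10 in all, crops included, and the job is handed in when it is done.

Besides the shell and the picture viewer there is one more tool, called as name([rows], argument=value, ...), one row to a line, values as JSON. apply_moves: Moves the arm, as the interface text tells. Its arguments: {"type":"object","properties":{"rows":{"type":"array","items":{"type":"array","items":{"type":"number"}}},"claw":{"type":"number"},"squeeze":{"type":"number"}},"required":["rows"]}

```bash
ls; mkdir -p pics
cat > h.py <<'E'
from workcell import *
import numpy as np, cv2
def snap(n,f):
    c=camera(n); cv2.imwrite('pics/'+f,c['img']); np.savez('pics/'+f[:-4]+'.npz',**{k:np.array(c[k]) for k in c}); return c
def load(f): return dict(np.load('pics/'+f+'.npz'))
def ray(c,u,v):
    K=c['mtx']; p=np.array([(u-K[0,2])/K[0,0],(v-K[1,2])/K[1,1]]); q=p.copy()
    for _ in range(20): q=p/(1+float(c['k1'])*(q@q))
    T=c['world_from_camera']; d=T[:3,:3]@np.array([q[0],q[1],1]); return T[:3,3],d/np.linalg.norm(d)
def onz(c,u,v,z):
    o,d=ray(c,u,v); return o+d*(z-o[2])/d[2]
def tri(*obs): # (cam,u,v)...
    A=np.zeros((3,3));b=np.zeros(3);L=[]
    for c,u,v in obs:
        o,d=ray(c,u,v);P=np.eye(3)-np.outer(d,d);A+=P;b+=P@o;L.append((o,P))
    x=np.linalg.solve(A,b); return x,[np.linalg.norm(P@(x-o)) for o,P in L]
def proj(c,X):
    T=np.linalg.inv(c['world_from_camera']);p=T[:3,:3]@np.array(X)+T[:3,3];q=p[:2]/p[2];q=q*(1+float(c['k1'])*(q@q))
    return c['mtx'][:2,:2]@q+c['mtx'][:2,2]
E
python3 - <<'E'
from h import *
for n in ['side','top']:
    c=snap(n,n+'0.png'); print(n,c['mtx'],c['k1'],c['world_from_camera'])
o=get_obs(); print(o)
E
```

```text
pics
side [[531.38473495   0.         315.1984032 ]
 [  0.         531.38473495 244.82171155]
 [  0.           0.           1.        ]] 0.016964864662945656 [[-0.99164204 -0.08597043  0.0962037   0.45477388]
 [-0.12742771  0.53584132 -0.83464739  0.98618914]
 [ 0.02020508 -0.83993046 -0.54231779  0.73102839]
 [ 0.          0.          0.          1.        ]]
top [[499.99507118   0.         322.93023574]
 [  0.         499.99507118 243.55463136]
 [  0.           0.           1.        ]] -0.11671205719967954 [[ 0.00764426 -0.98792207  0.15476287  0.42079735]
 [-0.99993747 -0.00881524 -0.00688141  0.01866988]
 [ 0.00816257 -0.15470059 -0.98792768  1.15268948]
 [ 0.          0.          0.          1.        ]]
{'t': 0.1, 'qpos': array([ 6.89510146e+01,  1.72131003e+01,  8.71756686e+01, -1.12950557e-03,
        7.56710366e+01, -3.81540121e+00]), 'qd': array([-0.05806779, -0.00633665, -0.16732041,  0.08169488, -0.02854756,
        0.01935541]), 'joint_efforts': array([ 9.02034171e-04, -5.44374418e+01, -3.62367475e+01, -3.43798956e-05,
        3.02089204e-03, -1.08784380e-05]), 'eef_pos': array([0.16287625, 0.52511498, 0.23077972]), 'tool_rot': array([[-9.55106307e-01,  2.96263085e-01, -3.57072680e-04],
       [ 2.96263296e-01,  9.55105804e-01, -9.81013977e-04],
       [ 5.04039619e-05, -1.04276017e-03, -9.99999455e-01]]), 'ft_force': array([-0.63528685,  0.36667018, -0.38035702]), 'torque': array([-0.06542934, -0.05319487, -0.03662538]), 'grasp_force': 0.0, 'width': 1.0007006452215907}
```

View pics/top0.png

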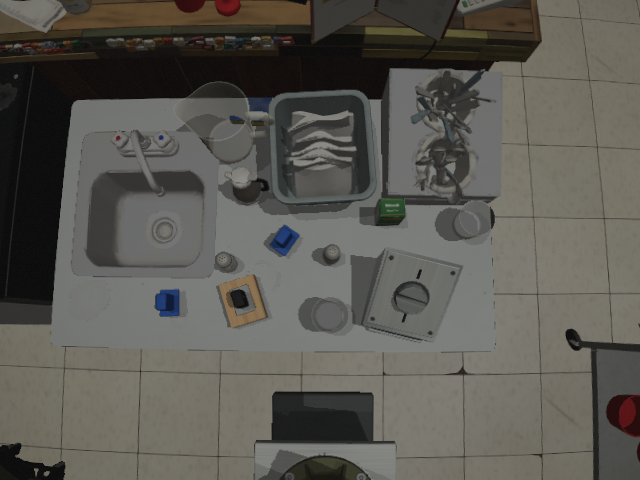

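View pics/side0.png

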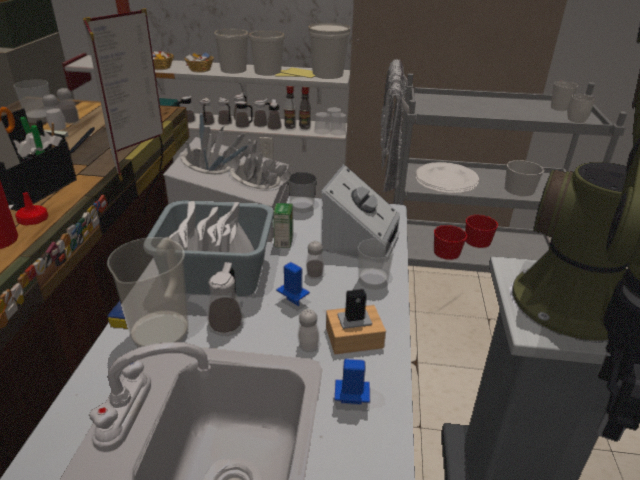

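The top view shows the key with a black handle at (240,298) in its wooden stand, and the dispenser lock at (411,297). The side view shows the key at (355,305) and the lock at (364,200). There are three key-like objects: black at top (240,298), blue at (285,240) and blue at (167,302). The black one in the wooden block is the one meant. I'll confirm it in an enlarged crop.

Run:
```python
from h import *
t=load('top0')['img'];s=load('side0')['img']
f=lambda im,x,y,w,h:cv2.resize(im[y:y+h,x:x+w],(400,300),interpolation=cv2.INTER_CUBIC)
top=np.hstack([f(t,200,262,80,60+10)[:300],f(t,351,240,120,105)])
bot=np.hstack([f(s,310,275,88,80),f(s,310,160,110,100)])
g=np.vstack([top,bot]); g=cv2.convertScaleAbs(g,alpha=1.6,beta=15); cv2.imwrite('pics/crop0.png',g)
```

```text
(no output)
```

View pics/crop0.png

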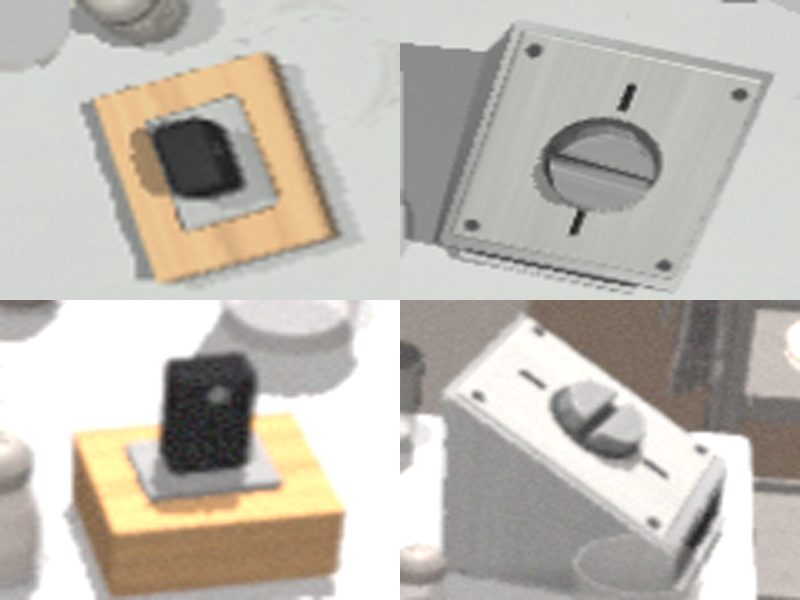

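```bash
cat > meas.py <<'E'
from h import *
t=load('top0');s=load('side0')
def dark(c,u,v,r=5):
    g=cv2.cvtColor(c['img'],cv2.COLOR_BGR2GRAY).astype(float);u0,v0=int(round(u)),int(round(v))
    w=g[v0-r:v0+r+1,u0-r:u0+r+1];w=np.clip(np.median(w)*0.8-w,0,None);yy,xx=np.mgrid[v0-r:v0+r+1,u0-r:u0+r+1]
    return (w*xx).sum()/w.sum(),(w*yy).sum()/w.sum()
T=dict(hl=(391.5,257.5),hr=(452.7,273.3),ll=(372.3,318.8),lr=(430.2,332.8),um=(419.1,274),dm=(404,317.7))
S=dict(hl=(331.5,192.3),hr=(347.7,170.3),ll=(379.9,234.3),lr=(392.5,210),um=(346.3,186.7),dm=(380.1,216))
P={}
for k in T:
    a=dark(t,*T[k],r=4 if k[1]!='m' else 7);b=dark(s,*S[k],r=3 if k[1]!='m' else 5)
    x,e=tri((t,*a),(s,*b));P[k]=x;print(k,np.round(a,1),np.round(b,1),np.round(x,4),np.round(e,4))
# stand top: wood mask
for n,c in (('top',t),('side',s)):
    h=cv2.cvtColor(c['img'],cv2.COLOR_BGR2HSV);x0,y0,x1,y1=(205,262,280,335) if n=='top' else (315,280,395,355)
    m=np.zeros(h.shape[:2],np.uint8);m[y0:y1,x0:x1]=cv2.inRange(h,(8,70,60),(25,255,255))[y0:y1,x0:x1]
    C=max(cv2.findContours(cv2.morphologyEx(m,cv2.MORPH_CLOSE,np.ones((5,5))),0,2)[0],key=cv2.contourArea)
    hull=cv2.convexHull(C);print(n,'wood',cv2.approxPolyDP(hull,2.0,True)[:,0].tolist())
    k=np.zeros_like(m);k[y0:y1,x0:x1]=cv2.inRange(h,(0,0,0),(179,255,48))[y0:y1,x0:x1]
    C=max(cv2.findContours(k,0,2)[0],key=cv2.contourArea);print(n,'black',cv2.approxPolyDP(cv2.convexHull(C),1.2,True)[:,0].tolist())
E
python3 meas.py
```

```text
hl [390.8 257.3] [330.9 191.6] [ 0.549  -0.1245  0.1613] [0.0003 0.0003]
hr [452.5 272.6] [349.5 168.4] [ 0.5166 -0.2473  0.1678] [0.002 0.002]
ll [372.1 318.3] [379.2 234. ] [ 0.4282 -0.0955  0.0742] [0.0003 0.0003]
lr [429.8 332.6] [392.3 209.5] [ 0.3982 -0.2195  0.0751] [0.0002 0.0002]
um [418.4 274.1] [346.  185.9] [ 0.5172 -0.1818  0.1504] [0.0002 0.0002]
dm [403.8 316.6] [378.6 214.8] [ 0.4322 -0.1614  0.089 ] [0.0001 0.0001]
top wood [[253, 275], [266, 316], [231, 327], [219, 285]]
top black [[241, 290], [244, 292], [248, 304], [243, 307], [234, 306], [230, 293], [235, 290]]
side wood [[373, 305], [385, 329], [383, 346], [334, 353], [326, 327], [326, 311]]
side black [[363, 290], [365, 294], [363, 318], [349, 321], [346, 317], [347, 292]]
```

apply_moves([
  [0,0,-4,0],
  [0,0,-8,0],
  [0,0,-12,0],
  [0,0,-16,0],
  [0,0,-20,0],
  [0,0,-24,0],
  [0,0,-28,0],
  [0,0,-32,0],
  [0,0,-36,0],
  [0,0,-40,0],
])

```text
t: 0.93
eef_pos: [0.1631, 0.5256, 0.6139]
tool_rot: [[-0.955, 0.296, 0.001], [0.296, 0.955, 0.002], [-0.0, 0.003, -1.0]]
ft_force: [1.4, -0.0, 1.3]
width: 1.0
grasp_force: 0.0
```

Dispenser: the marks give a yaw of about -0.235 rad and a slope of 35.1°, which agrees with the text. The interface only allows translation and twist, so I'll test how poses beyond reach are handled.

apply_moves([
  [0,4,-4,0],
  [0,8,-8,0],
  [0,12,-12,0],
  [0,16,-16,0],
  [0,20,-20,0],
  [0,20,-24,0],
  [0,20,-28,0],
])

```text
t: 1.52
eef_pos: [0.1687, 0.5437, 0.629]
tool_rot: [[-0.955, 0.296, 0.006], [0.296, 0.955, 0.019], [-0.0, 0.02, -1.0]]
ft_force: [-0.0, -0.1, 0.2]
width: 0.998
grasp_force: 0.0
```

Run:
```python
from h import *
o=get_obs(); print(np.round(o['qpos'],2),o['eef_pos'],o['tool_rot'])
```

```text
[ 6.9050e+01  3.1190e+01  1.3440e+01  9.0000e-02  1.3422e+02 -3.6600e+00] [0.16869651 0.54370276 0.62904882] [[-9.55119846e-01  2.96157179e-01  6.08313750e-03]
 [ 2.96219603e-01  9.54929529e-01  1.90667592e-02]
 [-1.62210008e-04  2.00129847e-02 -9.99799707e-01]]
```

apply_moves([
  [0,4,0,0],
  [0,8,0,0],
  [0,12,0,0],
  [0,16,0,0],
])

```text
t: 1.85
eef_pos: [0.1869, 0.6024, 0.575]
tool_rot: [[-0.955, 0.296, 0.011], [0.296, 0.954, 0.036], [-0.0, 0.038, -0.999]]
ft_force: [0.6, -0.1, 0.5]
width: 1.0
grasp_force: 0.0
```

Run:
```python
from h import *
o=get_obs(); print(np.round(o['qpos'],2),o['eef_pos'],o['tool_rot'][:,2])
t=load('top0');s=load('side0')
# dispenser
um=np.array([0.5172,-0.1818,0.1504]);dm=np.array([0.4322,-0.1614,0.089])
S=np.array([[0.549,-0.1245,0.1613],[0.5166,-0.2473,0.1678],[0.4282,-0.0955,0.0742],[0.3982,-0.2195,0.0751]])
print('mean screws',S.mean(0),'mean marks',(um+dm)/2)
print('stand top corners @.045',[np.round(onz(t,*p,.045),4).tolist() for p in [[253.5,274.5],[267,316.5],[231.5,327.5],[219,285]]])
print('side top corners',[np.round(onz(s,*p,.045),4).tolist() for p in [[373,305],[385,329],[334,336],[326,311]]])
# guard plate corners on z=.051
f=lambda x,y:(200+x/5,262+y*70/300)
print('guard',[np.round(onz(t,*f(*p),.051),4).tolist() for p in [(240,97),(277,205),(183,230),(146,122)]])
g=lambda x,y:(310+x*88/400,275+(y-300)*80/300)
print('guard side',[np.round(onz(s,*g(*p),.051),4).tolist() for p in [(127,447),(150,501),(281,487),(250,440)]])
print('handle top tri',tri((t,236,299),(s,*g(208,360))))
```

```text
[ 69.39  36.43  13.45   0.15 127.97  -3.28] [0.1869278  0.60240935 0.57495587] [ 0.01123287  0.03580057 -0.99929582]
mean screws [ 0.473  -0.1717  0.1196] mean marks [ 0.4747 -0.1716  0.1197]
stand top corners @.045 [[0.5233, 0.1649, 0.045], [0.4309, 0.1327, 0.045], [0.4058, 0.2104, 0.045], [0.499, 0.2413, 0.045]]
side top corners [[0.4317, 0.1353, 0.045], [0.4063, 0.2044, 0.045], [0.5012, 0.2385, 0.045], [0.5241, 0.1685, 0.045]]
guard [[0.5002, 0.1756, 0.051], [0.445, 0.1579, 0.051], [0.4318, 0.1989, 0.051], [0.4868, 0.217, 0.051]]
guard side [[0.4992, 0.1818, 0.051], [0.4859, 0.2221, 0.051], [0.432, 0.2032, 0.051], [0.4468, 0.168, 0.051]]
handle top tri (array([0.46655599, 0.19009154, 0.11853544]), [np.float64(0.0012488943849918571), np.float64(0.0012488943849917633)])
```

apply_moves([
  [0,4,-4,0],
])

```text
t: 1.93
eef_pos: [0.1879, 0.605, 0.5748]
tool_rot: [[-0.955, 0.296, 0.014], [0.296, 0.954, 0.047], [0.0, 0.049, -0.999]]
ft_force: [0.0, 0.6, -1.5]
width: 0.999
grasp_force: 0.0
```

apply_moves([
  [0,4,-4,0],
])

```text
t: 2.02
eef_pos: [0.1876, 0.6043, 0.5822]
tool_rot: [[-0.955, 0.295, 0.022], [0.296, 0.953, 0.07], [0.0, 0.073, -0.997]]
ft_force: [-0.4, 0.2, 0.7]
width: 0.998
grasp_force: 0.0
```

apply_moves([
  [0,4,-4,0],
])

```text
t: 2.1
eef_pos: [0.1873, 0.6038, 0.5886]
tool_rot: [[-0.955, 0.295, 0.028], [0.296, 0.951, 0.09], [-0.0, 0.094, -0.996]]
ft_force: [0.5, 0.2, 0.1]
width: 0.998
grasp_force: 0.0
```

apply_moves([
  [0,-4,4,0],
  [0,-8,8,0],
  [0,-12,12,0],
])

```text
t: 2.35
eef_pos: [0.1775, 0.5709, 0.5468]
tool_rot: [[-0.955, 0.295, 0.029], [0.296, 0.951, 0.091], [-0.0, 0.096, -0.995]]
ft_force: [-0.2, 2.2, 0.8]
width: 0.999
grasp_force: 0.0
```

The tool tilt can be stepped by about 0.02 rad per pushed call, and it stays when the arm comes back in reach. My plan is:
1. Pick the key with the tool near vertical.
2. Tilt the tool in the air towards the lock.
3. Do the turn about the tool's z axis.

Next I'll work out the lock geometry and the first approach.

```bash
cat >> h.py <<'E'
def go(p,az=None):  # target TCP pos, target tool-y azimuth (deg); prints tool shifts cm + twist deg
    o=get_obs();R=o['tool_rot'];d=R.T@(np.array(p)-o['eef_pos'])*100
    tw=0
    if az is not None:
        from scipy.optimize import brentq
        f=lambda a:(lambda y:(np.degrees(np.arctan2(y[1],y[0]))-az+180)%360-180)(-R[:,0]*np.sin(np.radians(a))+R[:,1]*np.cos(np.radians(a)))
        tw=min(np.arange(-180,180,.25),key=lambda a:abs(f(a)))
    print('shift cm',np.round(d,2),'twist',tw,'len',np.linalg.norm(d),'q',np.round(o['qpos'],1))
E
python3 - <<'E'
from h import *
t=load('top0');s=load('side0')
ft=lambda x,y:(351+(x-400)/400*120,240+y*105/300); fs=lambda x,y:(310+(x-400)*110/400,160+(y-300)/3)
print('slotmid',tri((t,*ft(604,169)),(s,*fs(600,418))))
yaw=-.235;n=np.array([-.5736*np.cos(yaw),-.5736*np.sin(yaw),.8192]);u=np.array([.8192*np.cos(yaw),.8192*np.sin(yaw),.5736]);w=np.cross(n,u)
C=np.array([.4740,-.1717,.118]);A=C+.018*n;print('A',A,'proj top',proj(t,A),'side',proj(s,A))
def pl(c,a,b):
    o,d=ray(c,a,b);return o+d*(n@(A-o))/(n@d)
for c,f,pts in((t,ft,[(553,153),(655,185)]),(s,fs,[(590,440),(620,402)])):
    q=[pl(c,*f(*p))-A for p in pts];v=q[1]-q[0];print('slot ends u,w mm',[np.round([x@u*1e3,x@w*1e3],1) for x in q],'angle from w toward u deg',np.degrees(np.arctan2(v@u,v@w)))
g=cv2.cvtColor(t['img'],cv2.COLOR_BGR2GRAY);
for nm,(x,y) in dict(salt=(225,258),sugar=(331,250)).items(): print(nm,onz(t,x,y,.09))
print(onz(t,330,315,.09),onz(t,242,170,.1))
go([.466,.189,.22],108.5)
E
```

```text
slotmid (array([ 0.46817339, -0.17369004,  0.12205428]), [np.float64(0.0004416927338943038), np.float64(0.00044169273389439565)])
A [ 0.46395898 -0.16929594  0.1327456 ] proj top [411.06478675 300.75855103] side [367.14443036 196.42564426]
slot ends u,w mm [array([ 8.5, 32.2]), array([  0.1, -34.7])] angle from w toward u deg -172.77577365399645
slot ends u,w mm [array([-3.5, 50.8]), array([ -3.7, -19.6])] angle from w toward u deg -179.78431884617777
salt [0.55398763 0.22138997 0.09      ]
sugar [ 0.57341734 -0.00616854  0.09      ]
[ 0.43485759 -0.00481218  0.09      ] [0.74724376 0.18990507 0.1       ]
shift cm [-38.87 -30.93  29.86] twist -35.5 len 57.95783836850075 q [ 69.1  22.2  39.5   0.4 112.8  -3.5]
```

apply_moves([
  [-3.9,-3.1,3,-7],
  [-7.8,-6.2,6,-14],
  [-11.7,-9.3,9,-21],
  [-14,-11.1,10.7,-28],
  [-17,-13.5,13,-35.5],
  [-20,-15.9,15.4,-35.5],
  [-23,-18.3,17.7,-35.5],
  [-26,-20.7,20,-35.5],
  [-29,-23.1,22.3,-35.5],
  [-32,-25.5,24.6,-35.5],
])

```text
t: 3.18
eef_pos: [0.3819, 0.2995, 0.3166]
tool_rot: [[-0.949, -0.315, 0.031], [-0.311, 0.946, 0.089], [-0.058, 0.075, -0.995]]
ft_force: [1.0, 1.3, 0.1]
width: 0.997
grasp_force: 0.0
```

Run:
```python
from h import *
go([.466,.189,.16],108.5)
go([.466,.189,.066],108.5)
```

```text
shift cm [ -3.64 -14.28  14.87] twist 0.0 len 20.934446240225654 q [ 32.1   3.1  92.5   3.4  80.2 -76.7]
shift cm [ -3.09 -14.99  24.23] twist 0.0 len 28.654608145030632 q [ 32.1   3.1  92.5   3.4  80.2 -76.7]
```

apply_moves([
  [-1,-3.6,3.7,0],
  [-2,-7.2,7.4,0],
  [-2.8,-10.8,11.2,0],
  [-3.6,-14.2,14.8,0],
  [-3.6,-14.2,14.8,0],
  [-3.6,-14.2,14.8,0],
])

```text
t: 3.68
eef_pos: [0.4645, 0.1872, 0.1558]
tool_rot: [[-0.95, -0.311, 0.024], [-0.308, 0.947, 0.085], [-0.049, 0.073, -0.996]]
ft_force: [-1.5, -0.1, -0.4]
width: 1.0
grasp_force: 0.0
```

Run:
```python
from h import *
go([.466,.189,.066],108.5); print(get_obs()['eef_pos'])
t=snap('top','top1.png');s=snap('side','side1.png')
f=lambda im,x,y,w,h:cv2.resize(im[y:y+h,x:x+w],(400,400),interpolation=cv2.INTER_CUBIC)
cv2.imwrite('pics/crop1.png',cv2.convertScaleAbs(np.hstack([f(t['img'],195,245,100,100),f(s['img'],300,240,100,100)]),alpha=1.5,beta=10))
```

```text
shift cm [ 0.24 -0.54  8.96] twist -0.25 len 8.98304109391139 q [ 15.6  14.  102.1   4.9  61.4 -94.7]
[0.46447125 0.18722904 0.15579994]
```

View pics/crop1.png

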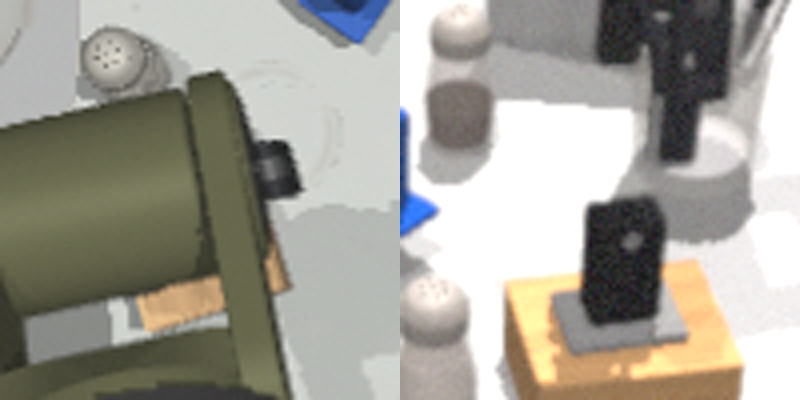

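Run:
```python
from h import *
s=load('side1');t=load('top1');o=get_obs();R=o['tool_rot'];p=o['eef_pos']
for nm,q in dict(tcp=[0,0,0],l=[0,.05,-.01],r=[0,-.05,-.01]).items():
    X=p+R@np.array(q); a=proj(s,X);b=proj(t,X);print(nm,X,'side crop',400+(a[0]-300)*4,(a[1]-240)*4,'top crop',(b-[195,245])*4)
for X in ([.466,.189,.113],): a=proj(s,X);print(400+(a[0]-300)*4,(a[1]-240)*4)
b=s['img'][150:300,300:420];cv2.imwrite('pics/crop2.png',cv2.resize(s['img'][130:330,260:460],(600,600)))
```

```text
tcp [0.4646628  0.19014856 0.16032982] side crop 635.4682612335323 132.56433511315254 top crop [150.08228159 213.48503087]
l [0.44873995 0.23662645 0.17397785] side crop 667.7350520551843 172.36790213974086 top crop [ 49.9954152 243.5360173]
r [0.48001161 0.14192897 0.16659754] side crop 610.0726398719357 60.24828933934339 top crop [246.19740542 182.86492602]
626.2821463070338 212.37893317422163
```

View pics/crop2.png

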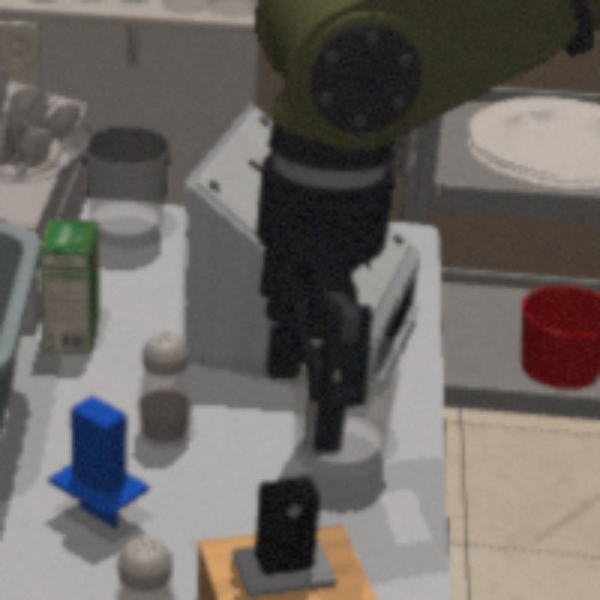

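apply_moves([
  [0.1,-0.3,3,0],
  [0.2,-0.5,6,0],
  [0.3,-0.7,8,0],
  [0.4,-0.8,9.4,0],
  [0.4,-0.8,9.4,0],
  [0.4,-0.8,9.4,0],
])

```text
t: 4.28
eef_pos: [0.4659, 0.1909, 0.0668]
tool_rot: [[-0.948, -0.316, 0.029], [-0.312, 0.946, 0.087], [-0.055, 0.074, -0.996]]
ft_force: [0.0, -0.3, 0.6]
width: 1.005
grasp_force: 0.0
```

apply_moves([
  [0,0,0,0],
  [0,0,0,0],
  [0,0,0,0],
  [0,0,0,0],
  [0,0,0,0],
  [0,0,0,0],
], claw=0, squeeze=60)

```text
t: 4.78
eef_pos: [0.4661, 0.1898, 0.0663]
tool_rot: [[-0.949, -0.315, 0.029], [-0.311, 0.946, 0.086], [-0.055, 0.073, -0.996]]
ft_force: [-2.1, -1.7, 9.9]
width: 0.274
grasp_force: 58.9
```

apply_moves([
  [-0.1,0.1,-1,0],
  [-0.2,0.3,-3,0],
  [-0.4,0.5,-6,0],
  [-0.5,0.7,-10,0],
  [-0.7,0.9,-14,0],
  [-0.8,1.1,-18,0],
  [-1,1.3,-22,0],
  [-1,1.3,-22,0],
  [-1,1.3,-22,0],
])

```text
t: 5.53
eef_pos: [0.465, 0.1864, 0.2876]
tool_rot: [[-0.949, -0.315, 0.031], [-0.311, 0.946, 0.088], [-0.056, 0.074, -0.996]]
ft_force: [-0.8, -0.6, -2.7]
width: 0.274
grasp_force: 58.7
```

Run:
```python
from h import *
o=get_obs();print(o['width'],o['grasp_force'],o['ft_force'],o['eef_pos'])
s=snap('side','side2.png');R=o['tool_rot'];a=proj(s,o['eef_pos']);print(a, proj(s,o['eef_pos']+R[:,2]*.049))
x,y=int(a[0])-60,int(a[1])-60;print(x,y);cv2.imwrite('pics/crop3.png',cv2.resize(s['img'][y:y+120,x:x+120],(600,600),interpolation=cv2.INTER_CUBIC))
go([.466,.19,.4],-15);go([.58,-.246,.575],-15)
```

```text
0.2739907220639485 58.670804500579834 [-0.79573848 -0.63340461 -2.71075462] [0.46495321 0.1864074  0.28761527]
[363.64818723 211.49602183] [360.72797821 236.92649853]
303 151
shift cm [ -0.87   1.15 -11.36] twist 123.25 len 11.452739703207047 q [ 15.5   6.8  92.5   4.5  77.9 -93.6]
shift cm [  0.95 -42.41 -32.26] twist 123.25 len 53.29211480384973 q [ 15.5   6.8  92.5   4.5  77.9 -93.6]
```

View pics/crop3.png

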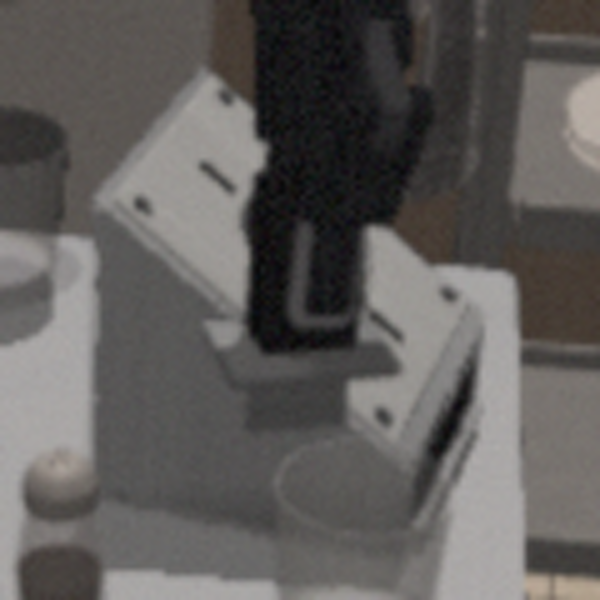

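apply_moves([
  [0,-2,-2,7],
  [0.1,-5,-4.2,14],
  [0.2,-8,-6.4,21],
  [0.3,-11,-8.6,28],
  [0.3,-14,-11,35],
  [0.4,-17,-13.2,42],
  [0.5,-20,-15.4,49],
  [0.5,-23,-17.6,56],
  [0.6,-26,-20,63],
  [0.6,-29,-22,70],
])

```text
t: 6.42
eef_pos: [0.5444, -0.1107, 0.4825]
tool_rot: [[-0.615, 0.788, 0.025], [0.787, 0.611, 0.087], [0.054, 0.073, -0.996]]
ft_force: [0.3, 0.7, -1.1]
width: 0.27
grasp_force: 58.7
```

Run:
```python
from h import *
go([.58,-.246,.575],-15)
```

```text
shift cm [-12.34  -4.79 -10.3 ] twist 53.0 len 16.775398880581076 q [-17.6  15.6  56.7   5.5 107.7 -53.8]
```

apply_moves([
  [-1.6,-0.6,-1.3,7],
  [-3.2,-1.2,-2.6,14],
  [-4.8,-1.8,-3.9,21],
  [-6.4,-2.4,-5.2,28],
  [-8,-3,-6.5,35],
  [-9.6,-3.6,-7.8,42],
  [-11.2,-4.2,-9.1,49],
  [-12.3,-4.8,-10.3,53],
  [-12.3,-4.8,-10.3,53],
])

```text
t: 7.17
eef_pos: [0.5769, -0.2446, 0.5641]
tool_rot: [[0.261, 0.965, 0.017], [0.961, -0.261, 0.092], [0.093, -0.008, -0.996]]
ft_force: [1.4, -1.4, -2.9]
width: 0.278
grasp_force: 59.8
```

apply_moves([
  [0,4,-4,0],
  [0,8,-8,0],
])

```text
t: 7.33
eef_pos: [0.5792, -0.2382, 0.575]
tool_rot: [[0.251, 0.967, 0.051], [0.964, -0.254, 0.078], [0.088, 0.03, -0.996]]
ft_force: [0.4, 0.3, -0.7]
width: 0.272
grasp_force: 59.8
```

apply_moves([
  [0,4,-4,0],
])

```text
t: 7.42
eef_pos: [0.5809, -0.2364, 0.5787]
tool_rot: [[0.251, 0.966, 0.068], [0.964, -0.255, 0.072], [0.087, 0.047, -0.995]]
ft_force: [0.1, 0.0, -0.8]
width: 0.276
grasp_force: 59.8
```

apply_moves([
  [0,4,-4,0],
])

```text
t: 7.5
eef_pos: [0.5827, -0.2349, 0.5827]
tool_rot: [[0.251, 0.964, 0.086], [0.964, -0.257, 0.065], [0.085, 0.066, -0.994]]
ft_force: [-0.0, -0.8, -2.6]
width: 0.274
grasp_force: 59.8
```

apply_moves([
  [0,4,-4,0],
])

```text
t: 7.58
eef_pos: [0.5839, -0.2337, 0.5868]
tool_rot: [[0.252, 0.962, 0.103], [0.964, -0.259, 0.06], [0.084, 0.084, -0.993]]
ft_force: [-0.0, 0.6, -2.3]
width: 0.273
grasp_force: 59.8
```

Run:
```python
from h import *
o=get_obs();print(np.round(o['qpos'],1),o['eef_pos'],o['tool_rot'].round(3).tolist())
```

```text
[-27.4  35.5  13.5   7.2 127.2  -8. ] [ 0.58394806 -0.23365873  0.58678867] [[0.252, 0.962, 0.103], [0.964, -0.259, 0.06], [0.084, 0.084, -0.993]]
```

apply_moves([
  [0,4,-4,0],
])

```text
t: 7.67
eef_pos: [0.585, -0.2325, 0.591]
tool_rot: [[0.253, 0.96, 0.12], [0.964, -0.26, 0.054], [0.083, 0.102, -0.991]]
ft_force: [-0.8, 0.1, -1.9]
width: 0.276
grasp_force: 59.8
```

apply_moves([
  [0,4,-4,0],
])

```text
t: 7.75
eef_pos: [0.5856, -0.2313, 0.5956]
tool_rot: [[0.253, 0.958, 0.136], [0.964, -0.262, 0.048], [0.082, 0.119, -0.989]]
ft_force: [-0.8, 0.2, -0.7]
width: 0.272
grasp_force: 59.8
```

apply_moves([
  [0,4,-4,0],
])

```text
t: 7.83
eef_pos: [0.586, -0.2301, 0.6006]
tool_rot: [[0.254, 0.955, 0.154], [0.964, -0.263, 0.042], [0.081, 0.137, -0.987]]
ft_force: [0.3, -0.3, -1.6]
width: 0.273
grasp_force: 59.7
```

apply_moves([
  [0,4,-3,0],
])

```text
t: 7.92
eef_pos: [0.5896, -0.2295, 0.6033]
tool_rot: [[0.254, 0.952, 0.173], [0.964, -0.264, 0.035], [0.079, 0.158, -0.984]]
ft_force: [-0.8, -0.0, -1.2]
width: 0.274
grasp_force: 59.7
```

apply_moves([
  [0,4,-3,0],
])

```text
t: 8.0
eef_pos: [0.5939, -0.2291, 0.6044]
tool_rot: [[0.254, 0.948, 0.189], [0.964, -0.265, 0.03], [0.078, 0.175, -0.981]]
ft_force: [-0.2, -0.1, -1.0]
width: 0.272
grasp_force: 59.7
```

apply_moves([
  [0,4,-3,0],
])

```text
t: 8.08
eef_pos: [0.5973, -0.2286, 0.6065]
tool_rot: [[0.255, 0.945, 0.206], [0.964, -0.265, 0.024], [0.078, 0.193, -0.978]]
ft_force: [-0.0, -0.1, -1.7]
width: 0.274
grasp_force: 59.7
```

apply_moves([
  [0,4,-3,0],
])

```text
t: 8.17
eef_pos: [0.6001, -0.2279, 0.6096]
tool_rot: [[0.255, 0.941, 0.224], [0.964, -0.266, 0.018], [0.077, 0.212, -0.974]]
ft_force: [0.0, 0.1, -1.8]
width: 0.278
grasp_force: 59.7
```

apply_moves([
  [0,4,-3,0],
])

```text
t: 8.25
eef_pos: [0.6023, -0.2272, 0.6135]
tool_rot: [[0.255, 0.936, 0.243], [0.964, -0.266, 0.012], [0.076, 0.231, -0.97]]
ft_force: [1.3, -0.3, -1.2]
width: 0.277
grasp_force: 59.7
```

apply_moves([
  [0,4,-3,0],
])

```text
t: 8.33
eef_pos: [0.604, -0.2264, 0.6179]
tool_rot: [[0.255, 0.931, 0.261], [0.964, -0.266, 0.006], [0.075, 0.25, -0.965]]
ft_force: [-0.1, -0.2, -0.5]
width: 0.274
grasp_force: 59.7
```

apply_moves([
  [0,4,-3,0],
])

```text
t: 8.42
eef_pos: [0.6053, -0.2256, 0.6228]
tool_rot: [[0.256, 0.925, 0.28], [0.964, -0.266, -0.001], [0.074, 0.27, -0.96]]
ft_force: [0.1, 0.4, -1.7]
width: 0.272
grasp_force: 59.7
```

apply_moves([
  [0,4,-3,0],
])

```text
t: 8.5
eef_pos: [0.6061, -0.2248, 0.6281]
tool_rot: [[0.256, 0.92, 0.298], [0.964, -0.266, -0.007], [0.073, 0.289, -0.954]]
ft_force: [0.6, 0.1, -1.4]
width: 0.273
grasp_force: 59.7
```

apply_moves([
  [0,4,-3,0],
])

```text
t: 8.58
eef_pos: [0.6066, -0.2241, 0.6337]
tool_rot: [[0.256, 0.913, 0.317], [0.964, -0.266, -0.013], [0.072, 0.309, -0.948]]
ft_force: [0.1, 0.5, -1.0]
width: 0.271
grasp_force: 59.7
```

apply_moves([
  [-2,4,-2,0],
])

```text
t: 8.67
eef_pos: [0.6067, -0.2377, 0.6351]
tool_rot: [[0.254, 0.907, 0.336], [0.965, -0.263, -0.02], [0.071, 0.329, -0.942]]
ft_force: [-0.3, 0.0, -0.9]
width: 0.274
grasp_force: 59.7
```

apply_moves([
  [-2,4,-2,0],
])

```text
t: 8.75
eef_pos: [0.6068, -0.2549, 0.6335]
tool_rot: [[0.256, 0.901, 0.352], [0.964, -0.264, -0.026], [0.069, 0.346, -0.936]]
ft_force: [0.3, -0.8, -0.6]
width: 0.273
grasp_force: 59.7
```

apply_moves([
  [-2,4,-2,0],
])

```text
t: 8.83
eef_pos: [0.6064, -0.2706, 0.6329]
tool_rot: [[0.258, 0.894, 0.367], [0.964, -0.264, -0.033], [0.068, 0.363, -0.929]]
ft_force: [-0.5, -0.5, -1.0]
width: 0.269
grasp_force: 59.7
```

apply_moves([
  [-2,4,-2,0],
])

```text
t: 8.92
eef_pos: [0.6055, -0.2849, 0.6334]
tool_rot: [[0.259, 0.886, 0.384], [0.964, -0.264, -0.041], [0.066, 0.381, -0.922]]
ft_force: [0.2, 0.1, -1.6]
width: 0.269
grasp_force: 59.7
```

apply_moves([
  [-1,4,-2,0],
])

```text
t: 9.0
eef_pos: [0.6067, -0.2917, 0.6357]
tool_rot: [[0.262, 0.878, 0.401], [0.963, -0.265, -0.049], [0.063, 0.399, -0.915]]
ft_force: [0.0, 0.3, -1.6]
width: 0.275
grasp_force: 59.7
```

apply_moves([
  [-1,4,-2,0],
])

```text
t: 9.08
eef_pos: [0.6079, -0.2959, 0.6395]
tool_rot: [[0.262, 0.869, 0.42], [0.963, -0.263, -0.057], [0.061, 0.419, -0.906]]
ft_force: [-0.6, -0.5, -1.1]
width: 0.275
grasp_force: 59.7
```

apply_moves([
  [-1,4,-2,0],
])

```text
t: 9.17
eef_pos: [0.6084, -0.3004, 0.6437]
tool_rot: [[0.262, 0.86, 0.438], [0.963, -0.261, -0.065], [0.058, 0.439, -0.897]]
ft_force: [-0.3, -0.6, -1.4]
width: 0.275
grasp_force: 59.7
```

apply_moves([
  [-1,4,-2,0],
])

```text
t: 9.25
eef_pos: [0.6085, -0.3049, 0.6483]
tool_rot: [[0.263, 0.85, 0.456], [0.963, -0.259, -0.073], [0.055, 0.458, -0.887]]
ft_force: [-0.3, 0.7, -1.3]
width: 0.275
grasp_force: 59.7
```

apply_moves([
  [-1,4,-2,0],
])

```text
t: 9.33
eef_pos: [0.608, -0.3095, 0.6531]
tool_rot: [[0.264, 0.841, 0.473], [0.963, -0.257, -0.082], [0.053, 0.477, -0.877]]
ft_force: [-0.6, -0.2, -2.0]
width: 0.271
grasp_force: 59.7
```

apply_moves([
  [-1,4,-2,0],
])

```text
t: 9.42
eef_pos: [0.6071, -0.3139, 0.6584]
tool_rot: [[0.266, 0.83, 0.49], [0.963, -0.255, -0.09], [0.05, 0.496, -0.867]]
ft_force: [-0.3, 0.2, -1.4]
width: 0.276
grasp_force: 59.7
```

apply_moves([
  [-1,4,-2,0],
])

```text
t: 9.5
eef_pos: [0.6058, -0.3179, 0.6642]
tool_rot: [[0.268, 0.82, 0.507], [0.962, -0.253, -0.099], [0.047, 0.514, -0.856]]
ft_force: [0.2, 0.4, -1.1]
width: 0.271
grasp_force: 59.7
```

apply_moves([
  [-1,4,-2,0],
])

```text
t: 9.58
eef_pos: [0.6041, -0.3218, 0.6704]
tool_rot: [[0.269, 0.808, 0.523], [0.962, -0.251, -0.108], [0.044, 0.533, -0.845]]
ft_force: [0.6, 0.4, -0.3]
width: 0.267
grasp_force: 59.7
```

Run:
```python
from h import *
o=get_obs();print(np.round(o['qpos'],1),o['eef_pos'],o['tool_rot'].round(3).tolist())
```

```text
[-35.6  30.8  13.5  13.  105.3 -12.3] [ 0.60405361 -0.32183722  0.67038877] [[0.269, 0.808, 0.523], [0.962, -0.251, -0.108], [0.044, 0.533, -0.845]]
```

```bash
cat >> h.py <<'E'
yaw=-.235;n=np.array([-.5736*np.cos(yaw),-.5736*np.sin(yaw),.8192]);u=np.array([.8192*np.cos(yaw),.8192*np.sin(yaw),.5736]);w=np.cross(n,u)
A=np.array([.464,-.1693,.1327])
def lock(hgt,th,off=(0,0),tip=(0,0,.049)): # tip at A+off(u,w)+hgt*n with slot angle th deg
    o=get_obs();R=o['tool_rot'];T=A+u*off[0]+w*off[1]+n*hgt
    th=np.radians(th);ac=u*np.cos(th)-w*np.sin(th)
    f=lambda a:-R[:,0]*np.sin(a)+R[:,1]*np.cos(a)
    a=max(np.radians(np.arange(-180,180,.25)),key=lambda a:f(a)@ac)
    c,s_=np.cos(a),np.sin(a);R2=R@np.array([[c,-s_,0],[s_,c,0],[0,0,1]])
    p=T-R2@np.array(tip);d=R.T@(p-o['eef_pos'])*100
    print('tcp target',p.round(4),'shift',d.round(2),'twist',np.degrees(a),'len',np.linalg.norm(d).round(2),'q',o['qpos'].round(1),'zang deg',np.degrees(np.arccos(-R[:,2]@n)))
E
python3 -c "
from h import *
lock(.04,7)"
```

```text
tcp target [ 0.416  -0.1587  0.2069] shift [  8.59 -43.97  27.58] twist 3.7499999999999996 len 52.61 q [-35.6  30.8  13.5  13.  105.3 -12.3] zang deg 2.8233314549975925
```

apply_moves([
  [0.6,-3.3,2.1,1],
  [1.2,-6.6,4.2,2],
  [1.8,-9.9,6.3,3],
  [2.5,-13.2,8.3,4],
  [3.1,-16.5,10.4,4],
  [3.8,-19.8,12.4,4],
  [4.5,-23,14.4,4],
  [5.1,-26,16.4,4],
  [5.7,-29,18.2,4],
  [6.2,-32,20,4],
])

```text
t: 10.42
eef_pos: [0.4886, -0.222, 0.3883]
tool_rot: [[0.325, 0.788, 0.523], [0.942, -0.318, -0.108], [0.081, 0.528, -0.845]]
ft_force: [1.0, -0.3, -1.1]
width: 0.272
grasp_force: 59.7
```

```bash
python3 -c "
from h import *
lock(.04,7);print(get_obs()['eef_pos'])"
```

```text
tcp target [ 0.4161 -0.1587  0.2069] shift [  2.14 -17.3   10.86] twist -0.25 len 20.54 q [-33.6  -5.2  96.1  13.4  59.4 -17. ] zang deg 2.834865707714745
[ 0.48857078 -0.22200342  0.38828671]
```

apply_moves([
  [0.4,-3.4,2.2,0],
  [0.8,-6.6,4.2,0],
  [1.2,-9.6,6,0],
  [1.6,-12,7.5,0],
  [1.8,-14,8.8,0],
  [1.8,-14,8.8,0],
  [1.8,-14,8.8,0],
  [1.8,-14,8.8,0],
])

```text
t: 11.08
eef_pos: [0.4321, -0.1715, 0.2448]
tool_rot: [[0.325, 0.787, 0.524], [0.942, -0.317, -0.108], [0.081, 0.529, -0.845]]
ft_force: [0.3, -0.5, -0.4]
width: 0.271
grasp_force: 59.5
```

```bash
python3 -c "
from h import *
lock(.04,7);print(get_obs()['eef_pos'])"
```

```text
tcp target [ 0.416  -0.1586  0.2069] shift [ 0.38 -3.68  2.22] twist -0.25 len 4.32 q [-31.7 -10.  119.4  16.2  41.  -20.9] zang deg 2.7736325532160535
[ 0.432079   -0.17150075  0.24480226]
```

apply_moves([
  [0.2,-1.8,1.1,0],
  [0.3,-3.2,1.9,0],
  [0.4,-3.7,2.2,0],
  [0.4,-3.7,2.2,0],
  [0.4,-3.7,2.2,0],
])

```text
t: 11.5
eef_pos: [0.4156, -0.1582, 0.2064]
tool_rot: [[0.325, 0.788, 0.523], [0.942, -0.317, -0.108], [0.081, 0.528, -0.845]]
ft_force: [-0.5, -1.4, -1.2]
width: 0.273
grasp_force: 59.7
```

Run:
```python
from h import *
lock(.03,7);o=get_obs();print(o['eef_pos'])
s=snap('side','side3.png');t=snap('top','top3.png');R=o['tool_rot'];tip=o['eef_pos']+R[:,2]*.049
print('tip',proj(s,tip),proj(t,tip),'A',proj(s,A),proj(t,A))
a=proj(s,A).astype(int);b=proj(t,A).astype(int)
f=lambda im,c,r:cv2.resize(im[c[1]-r-10:c[1]+r-10,c[0]-r:c[0]+r],(400,400),interpolation=cv2.INTER_CUBIC)
print(a,b);cv2.imwrite('pics/crop4.png',cv2.convertScaleAbs(np.hstack([f(s['img'],a,40),f(t['img'],b,50)]),alpha=1.8,beta=15))
```

```text
tcp target [ 0.4216 -0.16    0.1987] shift [-0.04  0.13  0.99] twist -0.25 len 1.0 q [-31.3 -10.1 125.   17.9  35.7 -22.7] zang deg 2.8395188084881857
[ 0.41558213 -0.15818304  0.20643962]
tip [377.59974416 186.22617738] [411.2794735  311.62578664] A [367.12620005 196.44029212] [411.06239293 300.73935463]
[367 196] [411 300]
```

View pics/crop4.png

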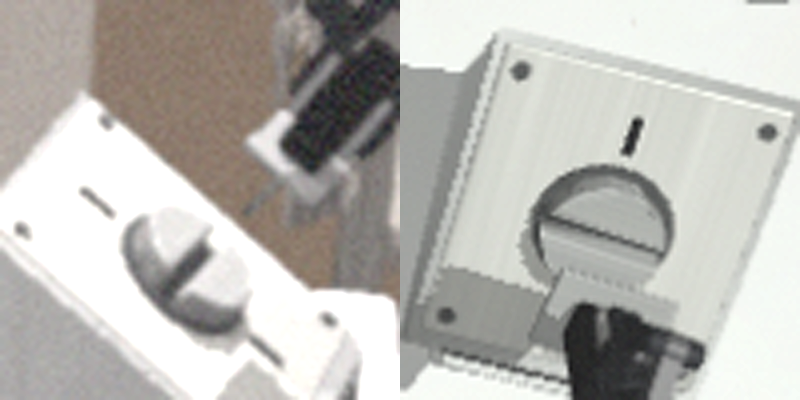

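The side crop shows the blade edge-on, with its tip near crop (248,212), i.e. pixel (376.6,188.4). The slot centre is near crop (190,265). The top crop shows the slot line from (540,215) to (665,255). I'll compare these with the projected corners.

Run:
```python
from h import *
s=load('side3');t=load('top3');o=get_obs();R=o['tool_rot'];p=o['eef_pos']
for z in (.049,.021,.015):
    hw=.018 if z!=.015 else .030
    for x in (-hw,hw): 
        X=p+R@np.array([x,0,z]);print(z,x,'side crop',((proj(s,X)-[327,146])*5).round(),'top crop',((proj(t,X)-[361,240])*4+[400,0]).round())
for z in (.015,):
  for x in(-.03,.03):
    for y in (-.022,.022): X=p+R@np.array([x,y,z]);print('guard',x,y,((proj(s,X)-[327,146])*5).round(),((proj(t,X)-[361,240])*4+[400,0]).round())
# slot mouth edges expected for theta=7
th=np.radians(7);sl=w*np.cos(th)+u*np.sin(th);ac=u*np.cos(th)-w*np.sin(th)
for a in(-.0075,.0075):
  print('slot edge',a,[(((proj(s,A+ac*a+sl*b)-[327,146])*5).round().tolist(),((proj(t,A+ac*a+sl*b)-[361,240])*4+[400,0]).round().tolist()) for b in(-.031,.031)])
print('disc',[(((proj(s,A+.032*d)-[327,146])*5).round().tolist(),((proj(t,A+.032*d)-[361,240])*4+[400,0]).round().tolist()) for d in(u,-u,w,-w)])
g=s['img'][146:226,327:407].copy();cv2.imwrite('pics/crop5.png',cv2.convertScaleAbs(cv2.resize(s['img'][156:206,347:407],(720,600),interpolation=cv2.INTER_CUBIC),alpha=1.6,beta=0))
```

```text
0.049 -0.018 side crop [266. 189.] top crop [635. 299.]
0.049 0.018 side crop [240. 214.] top crop [567. 274.]
0.021 -0.018 side crop [301. 149.] top crop [639. 328.]
0.021 0.018 side crop [275. 173.] top crop [570. 304.]
0.015 -0.03 side crop [317. 133.] top crop [663. 343.]
0.015 0.03 side crop [274. 172.] top crop [547. 302.]
guard -0.03 -0.022 [351. 164.] [644. 379.]
guard -0.03 0.022 [283. 102.] [682. 307.]
guard 0.03 -0.022 [310. 205.] [529. 338.]
guard 0.03 0.022 [239. 140.] [565. 265.]
slot edge -0.0075 [([234.0, 241.0], [650.0, 275.0]), ([188.0, 286.0], [538.0, 234.0])]
slot edge 0.0075 [([213.0, 220.0], [662.0, 252.0]), ([166.0, 264.0], [550.0, 211.0])]
disc [([151.0, 209.0], [618.0, 191.0]), ([250.0, 296.0], [583.0, 294.0]), ([182.0, 281.0], [540.0, 228.0]), ([219.0, 224.0], [661.0, 258.0])]
```

View pics/crop5.png

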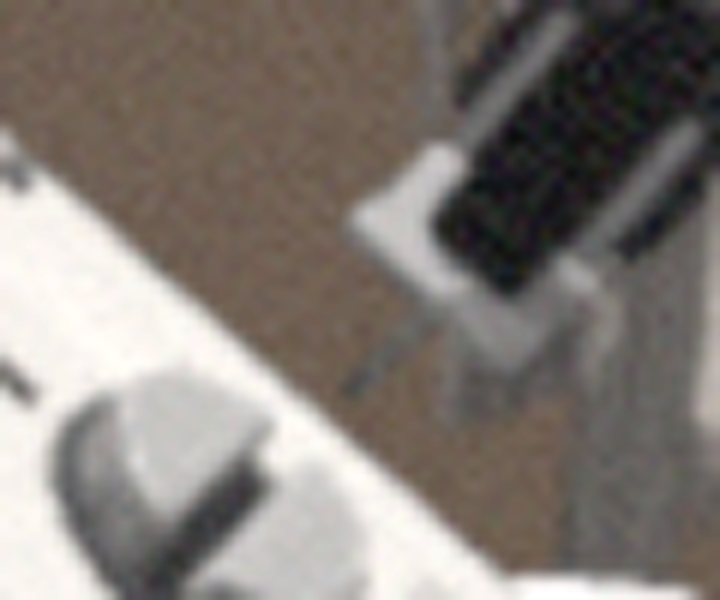

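```bash
python3 -c "
from h import *
lock(.0,6,(.001,0));lock(-.010,6,(.001,0))"
```

```text
tcp target [ 0.4392 -0.1642  0.1747] shift [-0.06  0.38  3.98] twist -1.25 len 4.0 q [-31.3 -10.1 125.   17.9  35.7 -22.7] zang deg 2.8324784408198904
tcp target [ 0.4447 -0.1655  0.1665] shift [-0.07  0.43  4.98] twist -1.25 len 5.0 q [-31.3 -10.1 125.   17.9  35.7 -22.7] zang deg 2.8324784408198904
```

apply_moves([
  [0,0.1,1.3,0],
  [0,0.3,2.6,-1],
  [-0.1,0.4,3.6,-1],
  [-0.1,0.4,4,-1],
  [-0.1,0.4,4.3,-1],
  [-0.1,0.4,4.6,-1],
  [-0.1,0.4,4.8,-1],
  [-0.1,0.4,5,-1],
  [-0.1,0.4,5,-1],
  [-0.1,0.4,5,-1],
])

```text
t: 12.43
eef_pos: [0.4436, -0.1651, 0.1648]
tool_rot: [[0.311, 0.794, 0.522], [0.948, -0.301, -0.107], [0.072, 0.528, -0.846]]
ft_force: [-0.3, 0.1, -1.0]
width: 0.27
grasp_force: 59.7
```

Run:
```python
from h import *
lock(-.010,6,(.001,0));o=get_obs();print(o['ft_force'],o['torque'],o['eef_pos'],((o['eef_pos']+o['tool_rot'][:,2]*.049)-A)@np.array([u,w,n]).T)
s=snap('side','side4.png');t=snap('top','top4.png')
cv2.imwrite('pics/crop6.png',cv2.convertScaleAbs(np.hstack([cv2.resize(s['img'][156:216,337:397],(400,400),interpolation=2),cv2.resize(t['img'][250:340,366:456],(400,400),interpolation=2)]),alpha=1.6,beta=5))
```

```text
tcp target [ 0.4448 -0.1656  0.1666] shift [ 0.01  0.2  -0.08] twist -0.25 len 0.21 q [-29.8  -1.8 124.1  20.5  28.5 -26. ] zang deg 2.9429186012345285
[-0.34133009  0.08380766 -0.98622897] [ 0.04426948  0.31692144 -0.01361677] [ 0.44362177 -0.1651295   0.1648395 ] [-0.00101451  0.00016517 -0.01068202]
```

View pics/crop6.png

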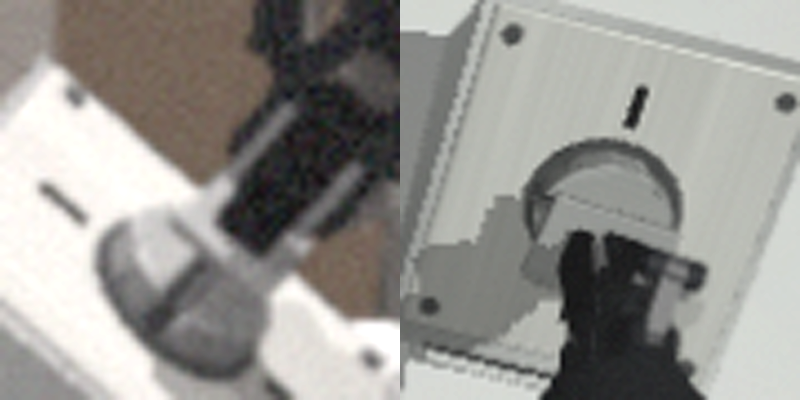

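apply_moves([
  [0,0.1,0,0],
  [0,0.1,0,7],
  [0,0.1,0,14],
  [0,0.1,0,21],
  [0,0.1,0,28],
  [0,0.1,0,35],
  [0,0.1,0,42],
  [0,0.1,0,49],
  [0,0.1,0,56],
  [0,0.1,0,63],
])

```text
t: 13.37
eef_pos: [0.4454, -0.1669, 0.1666]
tool_rot: [[0.848, 0.076, 0.524], [0.157, -0.981, -0.111], [0.506, 0.176, -0.844]]
ft_force: [4.0, -11.5, -2.7]
width: 0.275
grasp_force: 59.7
```

Run:
```python
from h import *
lock(-.010,90,(.00,0));o=get_obs();R=o['tool_rot'];print(o['ft_force'],o['torque'],o['eef_pos'],((o['eef_pos']+R[:,2]*.049)-A)@np.array([u,w,n]).T, 'blade angle',np.degrees(np.arctan2(-R[:,1]@w,R[:,1]@u)), 'torque about n',o['torque']@n)
```

```text
tcp target [ 0.4439 -0.1652  0.1659] shift [-0.14 -0.19 -0.04] twist 20.5 len 0.23 q [-29.9  -1.8 123.8  20.4  28.4  37.5] zang deg 2.6625779612888962
[  4.00629366 -11.54175131  -2.70234432] [-2.12535951 -0.4828276  -1.00683729] [ 0.44538482 -0.16686117  0.16657195] [ 0.0019142  -0.00124847 -0.01048929] blade angle 69.5771592145331 torque about n 0.29631132405038557
```

apply_moves([
  [0,0,0,6],
  [0,0.1,0,12],
  [0,0.1,0,18],
  [0,0.1,0,23],
  [0,0.1,0,27],
  [0,0.1,0,29],
  [0,0.1,0,29],
])

```text
t: 13.95
eef_pos: [0.4453, -0.1678, 0.1666]
tool_rot: [[0.78, -0.342, 0.524], [-0.336, -0.935, -0.11], [0.528, -0.09, -0.844]]
ft_force: [3.3, -10.5, -3.2]
width: 0.273
grasp_force: 59.9
```

```bash
cat > st.py <<'E'
from h import *
o=get_obs();R=o['tool_rot'];print(o['ft_force'],o['torque'],o['eef_pos'],((o['eef_pos']+R[:,2]*.049)-A)@np.array([u,w,n]).T, 'blade angle',np.degrees(np.arctan2(-R[:,1]@w,R[:,1]@u)), 'torque about n',o['torque']@n)
E
python3 st.py
python3 - <<'E'
from h import *
s=snap('side','side5.png');t=snap('top','top5.png')
cv2.imwrite('pics/crop7.png',cv2.convertScaleAbs(np.hstack([cv2.resize(s['img'][156:216,337:397],(400,400),interpolation=2),cv2.resize(t['img'][250:340,366:456],(400,400),interpolation=2)]),alpha=1.6,beta=5))
E
```

```text
[  3.32747215 -10.45369362  -3.20662806] [-1.93606924 -0.15298186 -0.99942248] [ 0.44526083 -0.16784108  0.16657443] [ 0.00197686 -0.00222862 -0.01054771] blade angle 98.36229474344634 torque about n 0.2408467308656014
```

View pics/crop7.png

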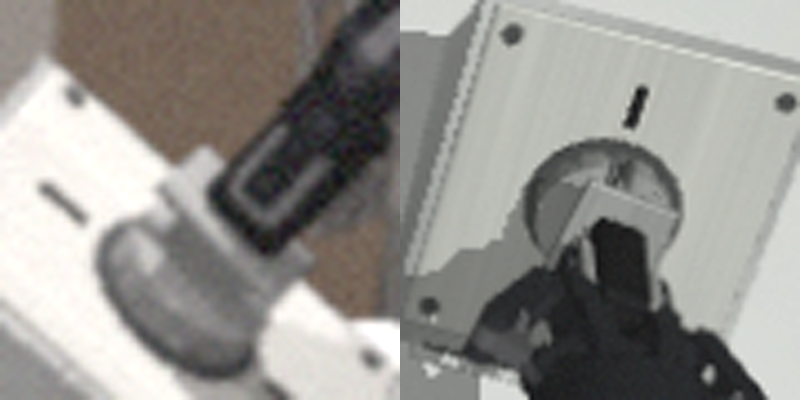

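That was the last of the ten pictures. The slot now points at the upper mark. I'll keep turning until the torque shows the hard stop.

apply_moves([
  [0,0,0,2],
  [0,0,0,3],
  [0,0,0,3],
])

```text
t: 14.3
eef_pos: [0.4452, -0.1679, 0.1666]
tool_rot: [[0.762, -0.381, 0.524], [-0.383, -0.917, -0.111], [0.523, -0.116, -0.844]]
ft_force: [1.8, -12.4, -1.8]
width: 0.272
grasp_force: 60.0
```

```bash
python3 st.py
```

```text
[  1.81019494 -12.44697681  -1.83986606] [-2.2764549   0.01911557 -0.95541821] [ 0.44524897 -0.16794272  0.16658175] [ 0.00199248 -0.00234469 -0.01054895] blade angle 101.2497236807592 torque about n 0.48975891741818833
```

apply_moves([
  [0,0,0,2],
  [0,0,0,3],
  [0,0,0,3],
])

```text
t: 14.55
eef_pos: [0.4452, -0.1678, 0.1665]
tool_rot: [[0.742, -0.419, 0.524], [-0.429, -0.897, -0.111], [0.516, -0.143, -0.845]]
ft_force: [3.1, -10.1, -3.1]
width: 0.276
grasp_force: 61.2
```

```bash
python3 st.py
```

```text
[  3.05582043 -10.109976    -3.10738971] [-2.46071539  0.11832315 -0.21676173] [ 0.44520196 -0.16776603  0.16647988] [ 0.00183988 -0.00217661 -0.01058142] blade angle 104.15736858567973 torque about n 1.2109031462595725
```

Torque rose from 0.24 to 1.21 N m, so the lock is at its hard stop. I'll back off inside the play and withdraw.

apply_moves([
  [0,0,0,-5],
  [0,0,0,-9],
  [0,0,-0.6,-9],
  [0,0,-1.4,-9],
  [0,0,-2.5,-9],
  [0,0,-4,-9],
  [0,0,-7,-9],
  [0,0,-10,-9],
  [0,0,-12,-9],
])

```text
t: 15.3
eef_pos: [0.3806, -0.1531, 0.2695]
tool_rot: [[0.798, -0.3, 0.523], [-0.287, -0.952, -0.108], [0.53, -0.064, -0.846]]
ft_force: [0.1, 0.1, -0.3]
width: 0.27
grasp_force: 60.6
```

```bash
python3 st.py
python3 - <<'E'
from h import *
go([.36,-.08,.30],-71);print(get_obs()['tool_rot'].round(3).tolist(),get_obs()['width'])
E
```

```text
[ 0.11339718  0.09559633 -0.30414472] [0.09680995 0.37125746 0.00315018] [ 0.38061462 -0.15311934  0.26950926] [ 0.00660588 -0.00286361  0.11181103] blade angle 95.36887867226632 torque about n -0.0018385946080424521
shift cm [-2.12 -6.54 -4.45] twist -42.0 len 8.186015912383477 q [-34.1 -20.1 123.4  16.   47.5  66.7]
[[0.798, -0.3, 0.523], [-0.287, -0.952, -0.108], [0.53, -0.064, -0.846]] 0.2704762566390618
```

```bash
cat > slot.py <<'E'
from h import *
def slot(c):
    g=cv2.cvtColor(c['img'],cv2.COLOR_BGR2GRAY);a=proj(c,A).astype(int);L=[]
    for v in range(a[1]-30,a[1]+31):
        for x in range(a[0]-30,a[0]+31):
            o,d=ray(c,x,v);q=o+d*(n@(A-o))/(n@d)-A
            if np.hypot(q@u,q@w)<.027: L.append((q@u,q@w,g[v,x]))
    L=np.array(L);wt=np.clip(np.median(L[:,2])*.85-L[:,2],0,None);m=(L[:,:2]*wt[:,None]).sum(0)/wt.sum();X=L[:,:2]-m
    e,V=np.linalg.eigh((X*wt[:,None]).T@X/wt.sum());k=V[:,1];print('centre mm',m*1e3,'theta',np.degrees(np.arctan2(k[0],k[1]))%180,'sd',np.sqrt(e)*1e3,(wt>0).sum(),len(L))
if __name__=='__main__':
    for f in('top0','side0'): slot(load(f))
    for nme in('top','side'): slot(snap(nme,nme+'6.png'))
E
python3 slot.py
```

```text
centre mm [5.72294518 3.77039716] theta 3.3759932699985447 sd [ 1.339306   15.34682955] 64 472
centre mm [ 2.30288576 10.26204239] theta 4.460488579587503 sd [ 2.74990917 10.20330072] 43 196
centre mm [ 0.07563696 -0.28117482] theta 90.68444799045548 sd [ 2.96588366 15.56959781] 141 472
centre mm [0.981005   1.56251877] theta 89.96838497376578 sd [ 2.32672791 15.7563785 ] 50 196
```

apply_moves([
  [-1,-2,-2,-7],
  [-1.5,-4,-3,-14],
  [-2,-6.5,-4.4,-21],
  [-2,-6.5,-4.4,-28],
  [-2,-6.5,-4.4,-35],
  [-2,-6.5,-4.4,-42],
])

```text
t: 15.9
eef_pos: [0.3623, -0.0805, 0.2971]
tool_rot: [[0.791, 0.319, 0.521], [0.431, -0.896, -0.106], [0.433, 0.308, -0.847]]
ft_force: [0.2, 0.7, -1.3]
width: 0.273
grasp_force: 60.6
```

Run:
```python
from h import *
go([.28,-.06,.30],-71);print(get_obs()['tool_rot'].round(3).tolist(),get_obs()['eef_pos'])
```

```text
shift cm [-5.5  -4.37 -4.75] twist 0.75 len 8.485979465645201 q [-21.8 -28.5 124.8   7.   52.2  41.5]
[[0.791, 0.319, 0.521], [0.431, -0.896, -0.106], [0.433, 0.308, -0.847]] [ 0.36229301 -0.08050904  0.2970974 ]
```

apply_moves([
  [-2.8,-2,-2.1,0],
  [-5.6,-4,-4.2,0],
  [-8.4,-6,-6.3,0],
])

```text
t: 16.15
eef_pos: [0.2705, -0.0628, 0.2922]
tool_rot: [[0.802, 0.321, 0.504], [0.423, -0.901, -0.1], [0.422, 0.293, -0.858]]
ft_force: [-0.8, 2.8, -3.9]
width: 0.272
grasp_force: 60.8
```

apply_moves([
  [-2.8,-2,-2.1,0],
])

```text
t: 16.23
eef_pos: [0.2667, -0.065, 0.2914]
tool_rot: [[0.809, 0.325, 0.489], [0.421, -0.902, -0.096], [0.41, 0.284, -0.867]]
ft_force: [0.1, -0.5, -1.4]
width: 0.271
grasp_force: 60.8
```

apply_moves([
  [-2.8,-2,-2.1,0],
])

```text
t: 16.32
eef_pos: [0.2626, -0.0677, 0.2928]
tool_rot: [[0.815, 0.331, 0.476], [0.42, -0.903, -0.093], [0.399, 0.276, -0.875]]
ft_force: [-1.2, 0.7, -0.7]
width: 0.275
grasp_force: 60.8
```

Run:
```python
from h import *
o=get_obs();print(o['qpos'].round(1),o['tool_rot'].round(3).tolist(),get_obs()['eef_pos'])
```

```text
[-31.  -45.2 131.6  10.4  66.3  33.5] [[0.815, 0.331, 0.476], [0.42, -0.903, -0.093], [0.399, 0.276, -0.875]] [ 0.26262643 -0.06767441  0.29282616]
```

apply_moves([
  [-2.8,-2,-2.1,0],
])

```text
t: 16.4
eef_pos: [0.2572, -0.0712, 0.2939]
tool_rot: [[0.821, 0.337, 0.46], [0.42, -0.904, -0.086], [0.387, 0.264, -0.884]]
ft_force: [0.2, 0.6, -1.9]
width: 0.273
grasp_force: 60.8
```

apply_moves([
  [-2.8,-2,-2.1,0],
])

```text
t: 16.48
eef_pos: [0.2508, -0.0762, 0.2959]
tool_rot: [[0.827, 0.344, 0.444], [0.419, -0.905, -0.079], [0.375, 0.251, -0.892]]
ft_force: [0.5, 0.3, -2.1]
width: 0.275
grasp_force: 60.8
```

apply_moves([
  [-2.8,-2,-2.1,0],
])

```text
t: 16.57
eef_pos: [0.2429, -0.0833, 0.299]
tool_rot: [[0.832, 0.351, 0.429], [0.418, -0.906, -0.07], [0.364, 0.237, -0.901]]
ft_force: [0.5, 0.5, -1.1]
width: 0.272
grasp_force: 60.8
```

apply_moves([
  [-2.8,-2,-2.1,0],
])

```text
t: 16.65
eef_pos: [0.2327, -0.0927, 0.3033]
tool_rot: [[0.837, 0.359, 0.414], [0.418, -0.907, -0.059], [0.354, 0.222, -0.909]]
ft_force: [-0.2, 0.7, -2.9]
width: 0.277
grasp_force: 60.8
```

apply_moves([
  [-2.8,-2,-2.1,0],
])

```text
t: 16.73
eef_pos: [0.219, -0.1047, 0.3088]
tool_rot: [[0.84, 0.366, 0.4], [0.418, -0.907, -0.047], [0.346, 0.206, -0.915]]
ft_force: [0.6, 0.5, -1.7]
width: 0.274
grasp_force: 60.8
```

apply_moves([
  [-2.8,-2,-1.8,0],
])

```text
t: 16.82
eef_pos: [0.2033, -0.1171, 0.3125]
tool_rot: [[0.842, 0.372, 0.391], [0.418, -0.908, -0.036], [0.341, 0.194, -0.92]]
ft_force: [-0.3, -0.2, -1.2]
width: 0.267
grasp_force: 60.8
```

apply_moves([
  [-2.8,-2,-1.8,0],
])

```text
t: 16.9
eef_pos: [0.1864, -0.1279, 0.3152]
tool_rot: [[0.844, 0.375, 0.383], [0.417, -0.909, -0.027], [0.338, 0.182, -0.923]]
ft_force: [0.2, -0.5, -1.9]
width: 0.276
grasp_force: 60.8
```

apply_moves([
  [-2.8,-2,-1.8,0],
])

```text
t: 16.98
eef_pos: [0.1684, -0.1369, 0.3178]
tool_rot: [[0.845, 0.378, 0.378], [0.416, -0.909, -0.02], [0.336, 0.173, -0.926]]
ft_force: [-0.3, -0.3, -1.5]
width: 0.275
grasp_force: 60.8
```

Run:
```python
from h import *
o=get_obs();print(o['qpos'].round(1),o['tool_rot'].round(3).tolist(),get_obs()['eef_pos'])
```

```text
[-74.  -45.2 126.9  20.9  90.7  -6.7] [[0.845, 0.378, 0.378], [0.416, -0.909, -0.02], [0.336, 0.173, -0.926]] [ 0.16844084 -0.13687469  0.31783581]
```

Run:
```python
from h import *
go([.32,-.01,.29],-71);R=get_obs()['tool_rot'];print(R.T@np.array([-4,0,0]))
```

```text
shift cm [17.15 -6.29  8.05] twist 3.75 len 19.960510860897568 q [-74.  -45.2 126.9  20.9  90.7  -6.7]
[-3.38091512 -1.512939   -1.51010878]
```

apply_moves([
  [3.4,-1.3,1.6,0],
  [6.8,-2.6,3.2,0],
  [10.2,-3.9,4.8,0],
  [13.6,-5.2,6.4,0],
  [17.1,-6.3,8,0],
  [17.1,-6.3,8,0],
  [17.1,-6.3,8,0],
  [17.1,-6.3,8,0],
])

```text
t: 17.65
eef_pos: [0.3088, -0.0207, 0.2924]
tool_rot: [[0.846, 0.377, 0.378], [0.415, -0.91, -0.02], [0.336, 0.174, -0.926]]
ft_force: [0.3, -2.2, -1.3]
width: 0.269
grasp_force: 60.8
```

apply_moves([
  [-3.4,-1.5,-1.5,0],
  [-6.8,-3,-3,0],
])

```text
t: 17.82
eef_pos: [0.2418, -0.0209, 0.2881]
tool_rot: [[0.848, 0.394, 0.355], [0.424, -0.906, -0.008], [0.318, 0.157, -0.935]]
ft_force: [-1.9, -1.4, -0.4]
width: 0.271
grasp_force: 60.7
```

Run:
```python
from h import *
o=get_obs();print(o['qpos'].round(1),o['tool_rot'].round(3).tolist(),get_obs()['eef_pos'])
```

```text
[-20.5 -44.5 130.2   6.9  74.8  43.8] [[0.848, 0.394, 0.355], [0.424, -0.906, -0.008], [0.318, 0.157, -0.935]] [ 0.24181373 -0.02091399  0.28806507]
```

apply_moves([
  [-2.7,-2.7,-1.4,0],
])

```text
t: 17.9
eef_pos: [0.2366, -0.014, 0.2901]
tool_rot: [[0.859, 0.38, 0.344], [0.41, -0.912, -0.018], [0.306, 0.157, -0.939]]
ft_force: [1.7, 0.3, 0.8]
width: 0.274
grasp_force: 60.9
```

apply_moves([
  [-2.7,-2.7,-1.4,0],
])

```text
t: 17.98
eef_pos: [0.2333, 0.0019, 0.2918]
tool_rot: [[0.865, 0.38, 0.329], [0.409, -0.912, -0.021], [0.292, 0.152, -0.944]]
ft_force: [-0.1, -0.0, -0.8]
width: 0.276
grasp_force: 60.9
```

apply_moves([
  [-2.7,-2.7,-1.4,0],
])

```text
t: 18.07
eef_pos: [0.227, 0.0213, 0.2936]
tool_rot: [[0.87, 0.382, 0.312], [0.409, -0.912, -0.024], [0.275, 0.148, -0.95]]
ft_force: [0.8, 0.4, -1.1]
width: 0.27
grasp_force: 60.8
```

Run:
```python
from h import *
o=get_obs();print(o['qpos'].round(1),o['tool_rot'].round(3).tolist(),get_obs()['eef_pos'])
```

```text
[ -3.6 -45.2 129.2  -0.2  77.7  62.4] [[0.87, 0.382, 0.312], [0.409, -0.912, -0.024], [0.275, 0.148, -0.95]] [0.22696476 0.0212829  0.29355684]
```

apply_moves([
  [-3.6,-1.3,-1.2,0],
])

```text
t: 18.15
eef_pos: [0.2208, 0.0278, 0.2939]
tool_rot: [[0.874, 0.388, 0.293], [0.414, -0.91, -0.027], [0.256, 0.144, -0.956]]
ft_force: [-1.0, -0.7, -1.3]
width: 0.272
grasp_force: 60.8
```

apply_moves([
  [-3.6,-1.3,-1.2,0],
])

```text
t: 18.23
eef_pos: [0.2139, 0.0335, 0.2947]
tool_rot: [[0.88, 0.39, 0.273], [0.414, -0.91, -0.033], [0.235, 0.142, -0.962]]
ft_force: [0.3, -0.0, -2.1]
width: 0.274
grasp_force: 60.8
```

apply_moves([
  [-3.6,-1.3,-1.2,0],
])

```text
t: 18.32
eef_pos: [0.2059, 0.0418, 0.2967]
tool_rot: [[0.886, 0.389, 0.253], [0.411, -0.911, -0.041], [0.215, 0.14, -0.967]]
ft_force: [-0.6, 0.1, -1.5]
width: 0.272
grasp_force: 60.8
```

apply_moves([
  [-3.6,-1.3,-1.1,0],
])

```text
t: 18.4
eef_pos: [0.1958, 0.0531, 0.2991]
tool_rot: [[0.891, 0.387, 0.236], [0.409, -0.911, -0.05], [0.195, 0.141, -0.971]]
ft_force: [1.3, -0.0, -1.9]
width: 0.271
grasp_force: 60.8
```

Run:
```python
from h import *
o=get_obs();print(o['qpos'].round(1),o['tool_rot'].round(3).tolist(),get_obs()['eef_pos'])
```

```text
[ 11.5 -45.1 127.8  -5.5  84.5  77.5] [[0.891, 0.387, 0.236], [0.409, -0.911, -0.05], [0.195, 0.141, -0.971]] [0.19580802 0.05309549 0.29906628]
```

apply_moves([
  [1,3.5,0.7,0],
  [1.9,6.5,1.3,0],
  [2.5,8.7,1.8,0],
  [2.5,8.7,1.8,0],
  [2.5,8.7,1.8,0],
])

```text
t: 18.82
eef_pos: [0.2568, -0.0183, 0.2981]
tool_rot: [[0.893, 0.385, 0.234], [0.407, -0.912, -0.05], [0.194, 0.14, -0.971]]
ft_force: [0.4, -0.3, -1.8]
width: 0.274
grasp_force: 60.8
```

apply_moves([
  [-3.5,-1.6,-0.9,0],
  [-7,-3.2,-1.8,0],
])

```text
t: 18.98
eef_pos: [0.2039, -0.016, 0.2974]
tool_rot: [[0.895, 0.392, 0.212], [0.41, -0.911, -0.047], [0.174, 0.129, -0.976]]
ft_force: [1.2, -1.3, 0.5]
width: 0.275
grasp_force: 60.8
```

apply_moves([
  [-3.5,-1.6,-0.9,0],
])

```text
t: 19.07
eef_pos: [0.1994, -0.0167, 0.2997]
tool_rot: [[0.899, 0.393, 0.193], [0.408, -0.912, -0.048], [0.158, 0.122, -0.98]]
ft_force: [0.4, -0.0, -1.1]
width: 0.27
grasp_force: 60.8
```

apply_moves([
  [-3.5,-1.6,-0.9,0],
])

```text
t: 19.15
eef_pos: [0.1945, -0.0174, 0.3033]
tool_rot: [[0.902, 0.395, 0.175], [0.408, -0.912, -0.048], [0.14, 0.114, -0.984]]
ft_force: [-0.0, 1.0, -1.0]
width: 0.275
grasp_force: 60.8
```

apply_moves([
  [-3.5,-1.6,-0.9,0],
])

```text
t: 19.23
eef_pos: [0.1891, -0.0183, 0.3078]
tool_rot: [[0.905, 0.397, 0.154], [0.408, -0.912, -0.047], [0.122, 0.105, -0.987]]
ft_force: [0.4, 0.3, -1.9]
width: 0.275
grasp_force: 60.8
```

apply_moves([
  [-3.5,-1.6,-0.9,0],
])

```text
t: 19.32
eef_pos: [0.1834, -0.0195, 0.3133]
tool_rot: [[0.908, 0.398, 0.133], [0.407, -0.912, -0.046], [0.103, 0.095, -0.99]]
ft_force: [0.1, -0.8, -0.6]
width: 0.27
grasp_force: 60.8
```

Run:
```python
from h import *
o=get_obs();print(o['qpos'].round(1),o['tool_rot'].round(3).tolist(),get_obs()['eef_pos'])
```

```text
[-17.2 -45.3 125.5  -0.2  91.7  48.9] [[0.908, 0.398, 0.133], [0.407, -0.912, -0.046], [0.103, 0.095, -0.99]] [ 0.18335839 -0.01950131  0.3133261 ]
```

apply_moves([
  [-3.5,-1.6,-0.6,0],
])

```text
t: 19.4
eef_pos: [0.1778, -0.0213, 0.3173]
tool_rot: [[0.91, 0.4, 0.112], [0.406, -0.913, -0.044], [0.085, 0.086, -0.993]]
ft_force: [0.5, 0.0, -2.1]
width: 0.275
grasp_force: 60.8
```

apply_moves([
  [-3.5,-1.6,-0.6,0],
])

```text
t: 19.48
eef_pos: [0.1719, -0.0238, 0.322]
tool_rot: [[0.912, 0.401, 0.091], [0.405, -0.913, -0.042], [0.066, 0.075, -0.995]]
ft_force: [-0.8, -0.2, -2.3]
width: 0.271
grasp_force: 60.8
```

apply_moves([
  [-3.5,-1.6,-0.6,0],
])

```text
t: 19.57
eef_pos: [0.1657, -0.027, 0.3281]
tool_rot: [[0.913, 0.402, 0.07], [0.405, -0.914, -0.04], [0.048, 0.065, -0.997]]
ft_force: [-0.5, 0.1, -0.4]
width: 0.273
grasp_force: 60.8
```

apply_moves([
  [-3.5,-1.6,-0.6,0],
])

```text
t: 19.65
eef_pos: [0.159, -0.0313, 0.3356]
tool_rot: [[0.914, 0.402, 0.049], [0.404, -0.914, -0.036], [0.03, 0.053, -0.998]]
ft_force: [-0.0, -0.7, -2.0]
width: 0.273
grasp_force: 60.8
```

apply_moves([
  [-3.5,-1.6,-0.6,0],
])

```text
t: 19.73
eef_pos: [0.1516, -0.037, 0.3445]
tool_rot: [[0.915, 0.403, 0.029], [0.404, -0.914, -0.032], [0.014, 0.041, -0.999]]
ft_force: [-0.0, -0.7, -0.6]
width: 0.274
grasp_force: 60.8
```

Run:
```python
from h import *
o=get_obs();print(o['qpos'].round(1),o['tool_rot'].round(3).tolist(),get_obs()['eef_pos'])
H=np.array([.4655,.188,.045])  # slot mouth
p=H+np.array([0,0,.06])-o['tool_rot'][:,2]*.049
go(p,-71)
```

```text
[-25.8 -45.3 121.2  -1.  101.8  40.2] [[0.915, 0.403, 0.029], [0.404, -0.914, -0.032], [0.014, 0.041, -0.999]] [ 0.15160245 -0.03702309  0.34454487]
shift cm [37.47 -8.91 19.23] twist 4.75 len 43.04706073134972 q [-25.8 -45.3 121.2  -1.  101.8  40.2]
```

apply_moves([
  [3.5,-0.8,1.8,5],
  [7,-1.7,3.6,5],
  [10.5,-2.5,5.4,5],
  [14,-3.4,7.2,5],
  [17.5,-4.2,9,5],
  [21,-5,10.8,5],
  [24.5,-5.9,12.6,5],
  [28,-6.7,14.4,5],
  [31.5,-7.5,16.2,5],
  [33,-7.9,17,5],
])

```text
t: 20.57
eef_pos: [0.4281, 0.1653, 0.1741]
tool_rot: [[0.946, 0.322, 0.03], [0.323, -0.946, -0.032], [0.018, 0.04, -0.999]]
ft_force: [1.1, -1.0, -2.2]
width: 0.279
grasp_force: 60.8
```

Run:
```python
from h import *
o=get_obs();print(o['qpos'].round(1),o['tool_rot'].round(3).tolist(),get_obs()['eef_pos'])
H=np.array([.4655,.188,.045])
p=H+np.array([0,0,.05])-o['tool_rot'][:,2]*.049
go(p,-71)
```

```text
[ 17.8   8.5 105.8  -2.5  64.6  90. ] [[0.946, 0.322, 0.03], [0.323, -0.946, -0.032], [0.018, 0.04, -0.999]] [0.42814016 0.16533449 0.17405817]
shift cm [ 4.13 -1.26  3.04] twist -0.25 len 5.276334157093514 q [ 17.8   8.5 105.8  -2.5  64.6  90. ]
```

apply_moves([
  [2,-0.6,1.5,0],
  [4.1,-1.3,3,0],
  [4.1,-1.3,3,0],
  [4.1,-1.3,3,0],
  [4.1,-1.3,3,0],
])

```text
t: 20.98
eef_pos: [0.4621, 0.1876, 0.1465]
tool_rot: [[0.946, 0.322, 0.03], [0.322, -0.946, -0.032], [0.018, 0.04, -0.999]]
ft_force: [-0.4, 0.5, -2.3]
width: 0.273
grasp_force: 60.7
```

Run:
```python
from h import *
o=get_obs();R=o['tool_rot'];p=o['eef_pos'];print(R.round(3).tolist(),p)
s=snap('side','side7.png');b=load('side4')
d=np.abs(s['img'].astype(int)-b['img']).sum(2)
a=proj(s,p+R[:,2]*.049);print('tip pred',a)
for z,hw,hy in((.049,.018,.002),(.021,.018,.002),(.015,.03,.022),(.009,.03,.022)):
    print(z,[proj(s,p+R@np.array([x,y,z])).round(1).tolist() for x in(-hw,hw) for y in(-hy,hy)])
for v in range(int(a[1])-28,int(a[1])+10):
    r=d[v,315:410];i=np.where(r>45)[0];
    g=s['img'][v,325:395:3].mean(1).astype(int)
    print(v,(315+i.min(),315+i.max(),len(i)) if len(i) else None,' '.join(map(str,g)))
```

```text
[[0.946, 0.322, 0.03], [0.322, -0.946, -0.032], [0.018, 0.04, -0.999]] [0.4621115  0.18757443 0.14653446]
tip pred [357.43023259 298.65483138]
0.049 [[366.8, 298.4], [366.2, 297.1], [348.5, 300.2], [348.0, 298.9]]
0.021 [[368.3, 287.1], [367.7, 285.7], [349.8, 288.8], [349.2, 287.5]]
0.015 [[377.9, 290.8], [371.2, 276.1], [346.4, 293.9], [340.7, 278.9]]
0.009 [[378.3, 288.3], [371.5, 273.7], [346.7, 291.3], [341.0, 276.4]]
270 (np.int64(351), np.int64(408), 58) 171 174 174 174 169 172 171 173 172 62 21 48 39 21 21 25 19 78 145 132 117 124 173 175
271 (np.int64(351), np.int64(408), 56) 171 172 174 173 171 175 172 173 171 53 16 56 46 27 23 26 42 112 159 143 119 119 174 172
272 (np.int64(351), np.int64(408), 53) 172 172 173 175 174 172 172 173 172 44 19 57 39 21 20 31 93 147 161 151 126 118 171 175
273 (np.int64(351), np.int64(408), 51) 165 173 173 175 174 172 173 173 171 43 28 56 35 27 24 40 123 157 160 156 136 121 166 176
274 (np.int64(350), np.int64(408), 52) 161 173 172 174 174 174 174 173 169 27 25 65 28 19 20 50 125 147 159 160 140 125 160 175
275 (np.int64(350), np.int64(408), 50
[... 3482 characters left out ...]
4 152 150 164 177 178 176
303 (np.int64(353), np.int64(406), 27) 169 174 169 171 172 172 171 172 169 152 151 153 150 152 151 149 151 152 154 151 156 177 175 176
304 (np.int64(352), np.int64(407), 23) 172 171 171 171 172 171 172 173 171 152 149 150 151 152 150 150 143 154 153 154 156 174 174 174
305 (np.int64(354), np.int64(407), 18) 172 173 170 170 173 172 172 173 169 162 151 150 151 144 142 137 133 150 154 153 154 173 174 178
306 (np.int64(355), np.int64(407), 18) 173 170 174 173 172 172 172 171 168 163 142 139 136 132 133 132 133 153 155 153 152 174 176 178
307 (np.int64(366), np.int64(407), 15) 173 172 173 172 171 171 171 162 158 146 131 129 132 131 133 137 140 152 154 152 155 172 174 175
```

Edges match the prediction: blade left edge at 348 against 348.5, and tip row about 299.5. Key pose in the grip is as expected, so I'll insert it.

Run:
```python
from h import *
o=get_obs();z=o['tool_rot'][:,2]
for h in (.05,.019): go(np.array([.4654,.1873,h])-z*.049,-71)
```

```text
shift cm [ 0.12 -0.29  4.79] twist -0.25 len 4.802133636785235 q [ 19.   15.4 101.5  -2.6  62.1  91.4]
shift cm [ 0.06 -0.41  7.89] twist -0.25 len 7.900015449430967 q [ 19.   15.4 101.5  -2.6  62.1  91.4]
```

apply_moves([
  [0.1,-0.2,2,0],
  [0.1,-0.3,4,0],
  [0.1,-0.3,4.8,0],
  [0.1,-0.3,5.3,0],
  [0.1,-0.3,5.8,0],
  [0.1,-0.3,6.2,0],
  [0.1,-0.3,6.2,0],
])

```text
t: 21.62
eef_pos: [0.4645, 0.188, 0.0841]
tool_rot: [[0.947, 0.321, 0.03], [0.322, -0.946, -0.032], [0.018, 0.04, -0.999]]
ft_force: [-0.8, 0.1, -0.7]
width: 0.27
grasp_force: 60.8
```

Run:
```python
from h import *
o=get_obs();z=o['tool_rot'][:,2];print(o['ft_force'],o['torque'],o['eef_pos']+z*.049)
go(np.array([.4654,.1873,.018])-z*.049,-71)
```

```text
[-0.80885137  0.087768   -0.74583197] [0.05560412 0.02645211 0.01394499] [0.46600851 0.18641718 0.0351499 ]
shift cm [-0.06 -0.17  1.71] twist -0.25 len 1.718338258185022 q [ 19.   21.  103.8  -2.8  54.3  91.8]
```

Tip is 10 mm into the mouth with no force. Continuing down.

apply_moves([
  [0,0,0.4,0],
  [0,-0.1,0.8,0],
  [0,-0.1,1.2,0],
  [0,-0.1,1.5,0],
  [0,-0.1,1.6,0],
  [0,-0.1,1.6,0],
])

```text
t: 22.12
eef_pos: [0.4647, 0.1885, 0.0681]
tool_rot: [[0.947, 0.321, 0.029], [0.322, -0.946, -0.032], [0.018, 0.04, -0.999]]
ft_force: [-0.7, 0.3, 2.6]
width: 0.273
grasp_force: 61.3
```

Run:
```python
from h import *
o=get_obs();z=o['tool_rot'][:,2];print(o['ft_force'],o['torque'],o['eef_pos']+z*.049)
```

```text
[-0.69450883  0.34209335  2.62169827] [0.01476876 0.42395412 0.05102988] [0.4661325  0.1869484  0.01913027]
```

apply_moves([
  [0,0,0,0],
  [0,0,0,0],
  [0,0,0,0],
  [0,0,0,0],
  [0,0,0,0],
  [0,0,0,0],
], claw=0.8)

```text
t: 22.62
eef_pos: [0.4647, 0.1885, 0.0681]
tool_rot: [[0.947, 0.321, 0.03], [0.322, -0.946, -0.032], [0.018, 0.04, -0.999]]
ft_force: [0.2, -0.3, -0.1]
width: 0.797
grasp_force: 0.0
```

apply_moves([
  [0,0,-1,0],
  [0,0,-3,0],
  [0,0,-6,0],
  [0,0,-9,0],
  [0,0,-12,0],
  [0,0,-15,0],
  [0,0,-18,0],
  [0,0,-20,0],
  [0,0,-20,0],
  [0,0,-20,0],
])

```text
t: 23.45
eef_pos: [0.4588, 0.195, 0.2693]
tool_rot: [[0.947, 0.321, 0.032], [0.322, -0.946, -0.031], [0.02, 0.04, -0.999]]
ft_force: [0.5, 0.3, -1.1]
width: 0.801
grasp_force: 0.0
```

```bash
python3 - <<'E'
from h import *
s=snap('side','side8.png');b=load('side0');o=get_obs();print(o['ft_force'],o['width'],o['eef_pos'])
for c in(b,s):
    h=cv2.cvtColor(c['img'],cv2.COLOR_BGR2HSV);k=np.zeros(h.shape[:2],np.uint8);k[285:330,335:375]=cv2.inRange(h,(0,0,0),(179,255,48))[285:330,335:375]
    C=max(cv2.findContours(k,0,2)[0],key=cv2.contourArea);print('black',cv2.contourArea(C),cv2.minAreaRect(C),cv2.boundingRect(C))
d=np.abs(s['img'].astype(int)-b['img']).sum(2)[280:360,320:390];print('changed px',(d>60).sum(),np.argwhere(d>60).mean(0)+[280,320] if (d>60).any() else '')
E
python3 -c "
from slot import *
slot(load('side8'))"
```

```text
[-0.39767292 -0.11666777  0.36706416] 0.8004711445671054 [0.45850455 0.1948298  0.26799729]
black 508.0 ((355.5, 305.5), (31.0, 19.0), 90.0) (346, 290, 20, 32)
black 504.5 ((356.5, 305.5), (31.0, 19.0), 90.0) (347, 290, 20, 32)
changed px 264 [310.75378788 354.06818182]
centre mm [5.48698206 5.23944368] theta 150.148696851242 sd [ 9.98036262 14.3447769 ] 57 196
```

Run:
```python
from slot import *
slot(snap('top','top8.png'))
print(finish_job())
```

```text
centre mm [ 0.1574154  -0.30062993] theta 90.74171598674985 sd [ 2.97135325 15.58155801] 141 472
the job is handed in; nothing more can be done
None
```

I turned the lock home with the key (final slot angle measured at about 90.7°), put the key back upright in its stand and let go, then handed the job in at about 23.5 s; no verdict came back.

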